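# Reload the fastener magazine of a frame joiner

## Task

Reload the frame-joining machine: lift the hood of its magazine fully open until it rests back on its stop, slide each cartridge lying on the bench into a lane of its own, fully home, until the spring catch clicks out behind it, and with all of them in, shut the hood again. Leave the other things on the bench where they are.

Things in the scene. Friction and masses are not known exactly. Their poses are not given: they have to be found in the camera images.
- magazine: Grey magazine unit, fixed. Origin on the bench top under the middle lane's seated cartridge; x points into the lanes (away from the open, robot side), z up. Bed 20 mm high, x -150 to +55, y -144 to +144 mm. Cheeks at y +-140 mm (8 thick, x +8 to +58) are 100 mm high; end stop at x +41 mm, 65 mm high; behind it a housing, x +70 to +155 mm, 85 mm high.
- apron (a point): Point on the bare apron in front of the middle lane, magazine x = -110 mm, 20 mm above the bench (level with the lane floors); the apron spans magazine x -150 to -70 mm and all the width. A cartridge set down here, before the lane of one's choice (they are 70 mm apart in y), can be slid in along +x.
- lips (a point): Middle of the middle lane, between its lips. Each lane is 59 mm wide between rails 14 mm high and 11 mm wide, with rounded ends at magazine x = -70 mm. From x = -42 to +40 mm steel lips overhang both sides (underside 14, top 18, turned-up front edge 22 mm above the lane floor; 34 mm slot for the case): a sled must be slid under them, it cannot be lowered in.
- lane0 (a point): Lane 0 (right hand, y = -70 mm in the magazine's frame): the point on the lane floor, 20 mm above the bench, where the origin of a fully seated cartridge lies (it has about 1 mm of play along the lane). Axes as the magazine's: x points along the lane, inward.
- lane1 (a point): Lane 1 (middle in the magazine's frame): the point on the lane floor, 20 mm above the bench, where the origin of a fully seated cartridge lies (it has about 1 mm of play along the lane). Axes as the magazine's: x points along the lane, inward.
- lane2 (a point): Lane 2 (left hand, y = +70 mm in the magazine's frame): the point on the lane floor, 20 mm above the bench, where the origin of a fully seated cartridge lies (it has about 1 mm of play along the lane). Axes as the magazine's: x points along the lane, inward.
- catch0 (a joint): Brass spring catch at lane 0, +y side. 0 (m) = sprung out, reaching 7 mm into the lane; grows as it is pushed aside, at most 0.010. Its ramp faces the apron (x = -66 to -48 mm from the lane point), its square nose ends at x = -41.5 mm, just behind a seated sled. Pushing a sled past it takes about 3 to 6 N.
- catch1 (a joint): Brass spring catch at lane 1, +y side. 0 (m) = sprung out, reaching 7 mm into the lane; grows as it is pushed aside, at most 0.010. Its ramp faces the apron (x = -66 to -48 mm from the lane point), its square nose ends at x = -41.5 mm, just behind a seated sled. Pushing a sled past it takes about 3 to 6 N.
- catch2 (a joint): Brass spring catch at lane 2, +y side. 0 (m) = sprung out, reaching 7 mm into the lane; grows as it is pushed aside, at most 0.010. Its ramp faces the apron (x = -66 to -48 mm from the lane point), its square nose ends at x = -41.5 mm, just behind a seated sled. Pushing a sled past it takes about 3 to 6 N.
- hood (a joint): Angle of the hood in rad: 0 shut (level), about 1.85 lying back on its stop. It is an aluminium plate of 350 g, 115 x 288 x 6 mm, hinged along its far edge; below about 1.5 rad it falls shut when let go, beyond about 1.6 it falls back on its stop.
- hood_bar (a point): Middle of the hood's bar handle, a dark round bar 12 mm thick, parallel to the hinge (the magazine's y), free for 110 mm between two arms. It stands 30 mm in front of the plate's front edge, in the plane of the plate, 152 mm from the hinge; 105 mm above the bench when shut.
- hood_hinge (a point): Point on the hinge axis, in the middle of the hood's far edge, 101 mm above the bench. The axis runs along the magazine's y; the bar goes up and back around it.
- cart0: Loose fastener cartridge, about 280 g: a flat black sled 80 (its x) x 56 (y) x 10 mm thick, on it a centred upright grey ribbed case 66 (x) x 24 (y) mm whose top is 60 mm above the sled's underside. Origin: centre of the sled's underside; z up, x along its length. The same either way round (half turn). Two or three are present (None if absent), upright on the bench.
- cart1: Loose fastener cartridge, about 280 g: a flat black sled 80 (its x) x 56 (y) x 10 mm thick, on it a centred upright grey ribbed case 66 (x) x 24 (y) mm whose top is 60 mm above the sled's underside. Origin: centre of the sled's underside; z up, x along its length. The same either way round (half turn). Two or three are present (None if absent), upright on the bench.
- cart2: Loose fastener cartridge, about 280 g: a flat black sled 80 (its x) x 56 (y) x 10 mm thick, on it a centred upright grey ribbed case 66 (x) x 24 (y) mm whose top is 60 mm above the sled's underside. Origin: centre of the sled's underside; z up, x along its length. The same either way round (half turn). Two or three are present (None if absent), upright on the bench.
- tape: Bystander: roll of yellow tape, 72 mm across, 25 mm high, lying flat; origin at its underside.
- glue: Bystander: white glue bottle, 56 mm across, 160 mm tall; origin at its underside.
- mallet: Bystander: hammer lying on the bench, 260 mm long.
- driver: Bystander: screwdriver lying on the bench.
- corner: Bystander: L-shaped wooden frame corner, legs 160 and 135 mm, 20 mm high.
- mug: Bystander: white mug, 80 mm across, 95 mm tall.
- spray: Bystander: steel can, 60 mm across, 140 mm tall.
Mind the look-alikes: they are no part of the job. Leave any blue or white look-alike of the cart1 alone.

How it is judged:
By the outcome, as a careful person would: the job done as asked, in the order asked, and still so for the second after the job is handed in, with the robot touching nothing.
Of cart0, cart1, cart2 only 2 to 3 are there at a start; the rules pass over those that are not, and their reading is None.
At some moment in a run one of cart0, cart1, cart2 may be knocked a few centimetres aside while the robot is not near it.
Once in a run the grip may slacken for a moment while it holds something.
It also fails if it takes over 210 s, if anything falls off the work surface, if the arm or the gripper's body presses on something with over 40 N, if the wrist force passes 120 N, or if a joint passes its speed limit or range.

## Robot

A 7-joint arm with a two-finger parallel gripper is mounted at the origin on the work surface. World frame = base frame: x ahead of the robot, y to its left, z up, the work surface at z = 0. Lengths are in mm, angles in rad, forces in N, time in s.
With the tool pointing down it reaches from about 375 to 925 mm from the base axis. Payload 3.1 kg.
Tool frame: the origin (TCP) lies on the centre line of the jaws, within the pads' length; the fingertips stand ahead of it and the grasp point (between the pads) is the TCP (env.finger_overhang is the z of the fingertips in the tool frame, in mm); z points along the fingers, y is the line along which they close (so a half turn about z gives the same grasp; the last joint's range is limited). The gripper opens to 85 mm and grips with 20 to 120 N. Pads are 22 mm wide; open, the fingers measure 114 mm over their backs; the gripper's body (76 mm by 85 mm) begins 54 mm behind the grasp point. The pads swing forward as they close: fully open they stand 13 mm farther back than shut.
Start: joints at [1.22, 0.383, 0.044, 1.598, -0.018, 1.161, -0.05], TCP at [162.595, -629.337, 219.069] pointing down, gripper open.
Joint ranges: [-2.61, 2.61], [-0.41, 2.15], [-1.48, 1.57], [0, 2.5], [-1.57, 4.71], [0.05, 1.97], [-2.85, 2.85]. Speed limits (rad/s): [2.79, 2.79, 3.14, 3.14, 3.14, 3.14, 3.14].

## Interface

Orientations are given as a rotation vector (axis times angle).
In Python, from rig import env gives the robot as it stands.
- The arm moves only by the shell command python3 -m crank 'ROWS'. ROWS is JSON, a list of rows, each an object with "slide": the shift along the tool's x, y, z in mm, a list of three; "delta_rot": the turn, a rotation vector about the tool's x, y, z in rad, a list of three; "gripper": the finger opening in mm, from 0 to 85.4. In form: [{"slide": [dx, dy, dz], "delta_rot": [ax, ay, az], "gripper": gripper}, ...]. A call has 1 to 8 rows; each row is the pose to reach, as a shift and turn from the pose commanded when the call began, along the tool's axes at that moment; what a row does not reach only later rows make up. A row lasts 1/8 s, in which the tool goes at most 62.5 mm and 10.7 degrees, less where a joint would pass 70% of its speed; a pose out of reach is approached as far as the arm can. A call with a gripper value outside its range is refused whole. The fingers move at their own pace and stop on an object; the grip force is fixed at half the most. Time passes only in rows, so rows that repeat a pose let the fingers close. It gives the time, the measured TCP pose, the force, the opening and the grip force at its end, in the units of the state.
- env.state(): the state, without advancing time (a new reading comes with each control period).
- env.snapshot(name): name is "scene" or "top"; returns (picture, depth): 480x640x3 uint8, red, green, blue; 480x640 float32, mm along the optical axis (not along the pixel's ray), 0 where there is no reading.
- env.calibration(name): a dict with "vertical_fov" (degrees; the focal length in pixels is half the picture's height over the tangent of half this angle, whatever the lens; pixels are square), "cx", "cy" (the principal point, pixels), "R" (3x3) and "t" (3): a world point X has camera coordinates R X + t. Camera axes: x right, y down, z forward; pixel columns grow to the right and rows downward; lengths in mm; the calibration is good to about 2 mm. A picture is of the moment at which its call begins. calibration takes no time and is no camera call.
- env.job_done(): hands the job in; it is judged then, once.
The state is a dict: "t": time; "joint_pos": joint angles; "dq": joint speeds; "joint_efforts": joint torques, N m; "eef_pos": TCP position; "orientation": TCP orientation; "ft_force": force on the tool from outside, world axes, zero at the start; "torque": the same for the moment, N m; "width": finger opening in mm; "finger_force": force on a finger pad.
Only numpy, scipy, OpenCV 4.12 (cv2) and the standard library are available. Lean on these libraries where they do the work, as an engineer would, in place of code of your own. Each camera call takes 0.05 s, during which the arm holds its last target. There are 200 camera calls.

## Working session

There is one attempt and no reset: what is moved stays moved. The work goes in short steps, Python scripts to look and compute and a shell command to move; the robot and the scene stay as the last step left them, time stands still between calls to the robot, and variables do not carry over. Pictures are saved under pics/ and viewed, at most 14 in all, crops included, and the job is handed in when it is done.

```bash
ls; mkdir -p pics; cat > h.py <<'E'
from rig import env
import numpy as np, cv2
from scipy.spatial.transform import Rotation as Ro
def cam(n):
    c=env.calibration(n); f=240/np.tan(np.radians(c["vertical_fov"])/2)
    return f,c["cx"],c["cy"],np.array(c["R"]),np.array(c["t"])
def world(n,u,v,d):
    f,cx,cy,R,t=cam(n); u,v,d=map(np.asarray,(u,v,d))
    P=np.stack([(u-cx)*d/f,(v-cy)*d/f,d],-1)
    return (P-t)@R
def pix(n,X):
    f,cx,cy,R,t=cam(n); P=np.asarray(X)@R.T+t
    return np.stack([P[...,0]/P[...,2]*f+cx,P[...,1]/P[...,2]*f+cy],-1)
def snap(n,name):
    p,d=env.snapshot(n); cv2.imwrite(f"pics/{name}.png",p[:,:,::-1]); np.save(f"pics/{name}.npy",d); return p,d
def st():
    s=env.state(); R=Ro.from_rotvec(s["orientation"]).as_matrix()
    print("t",round(s["t"],2),"p",np.round(s["eef_pos"],1),"\nR",np.round(R,3).tolist(),"w",s["width"],"F",np.round(s["ft_force"],1))
    return s,R
E
python3 - <<'E'
from h import *
st(); print(env.finger_overhang)
for n in("scene","top"):
    snap(n,n+"0"); f,cx,cy,R,t=cam(n); print(n,f,cx,cy,-R.T@t,R[2])
E
```

```text
pics
t 0.0 p [ 162.3 -628.4  217.7] 
R [[0.968, 0.25, -0.001], [0.25, -0.968, 0.003], [-0.0, -0.003, -1.0]] w 85.20533231625153 F [-0.1 -0.6 -0.1]
19.0
scene 497.00059929188143 323.1522594533785 246.47489237116287 [1410.02742845 -103.44739836  888.17318081] [-0.69601621  0.08153556 -0.71338166]
top 594.9309759323268 324.92840157943135 233.69349895975608 [ 273.96734006   -6.68880118 1709.4236265 ] [ 0.20410878 -0.0093961  -0.97890312]
```

View pics/top0.png

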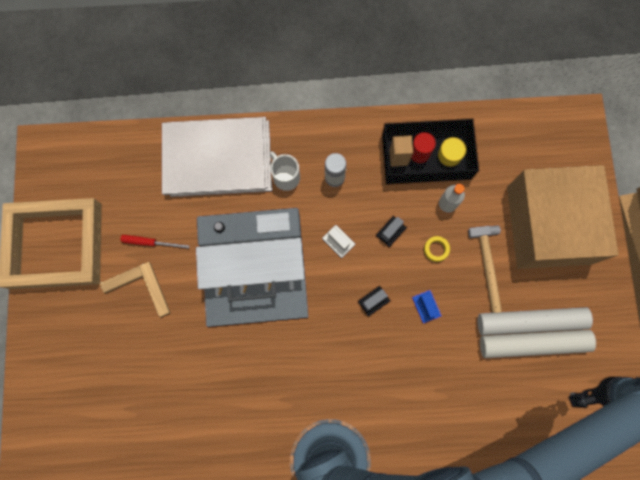

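View pics/scene0.png

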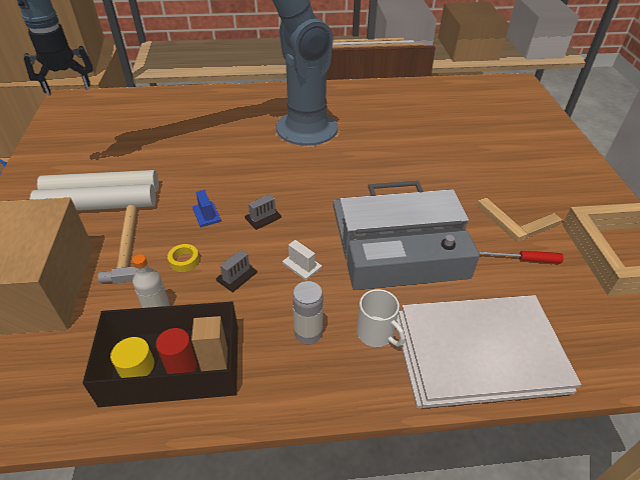

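The candidates in the top view are the dark sleds with grey cases at (391,231) and (374,301). The look-alikes are white at (339,241) and blue at (427,306). The magazine is around (252,268), its apron facing the robot and its bar at (252,303). I choose the two dark ones.

```bash
cat >> h.py <<'E'
def cloud(n,d):
    v,u=np.mgrid[0:480,0:640]; W=world(n,u,v,d); W[d<=0]=np.nan; return W
def rect(P):
    return cv2.minAreaRect(np.float32(P[:,:2]))
E
python3 - <<'E'
from h import *
import warnings
p=cv2.imread("pics/top0.png"); d=np.load("pics/top0.npy"); W=cloud("top",d)
def box(u0,u1,v0,v1,z0,z1):
    Q=W[v0:v1,u0:u1].reshape(-1,3); return Q[(Q[:,2]>z0)&(Q[:,2]<z1)]
print("table",np.nanmedian(W[330:400,100:200,2]))
for nm,a in dict(hood=(190,310,235,292,92,115),hous=(190,310,205,250,75,92),bed=(190,312,280,330,12,28),bar=(225,280,288,315,95,115)).items():
    Q=box(*a); print(nm,len(Q),np.median(Q[:,2]),rect(Q),Q.mean(0))
for nm,(u,v) in dict(A=(391,231),B=(374,301)).items():
    for z0,z1 in((50,68),(4,68)):
        Q=box(u-25,u+25,v-25,v+25,z0,z1);print(nm,len(Q),np.median(Q[:,2]),Q[:,2].max(),rect(Q),Q.mean(0))
c=cv2.resize(p[200:340,180:460],None,fx=2.8,fy=2.8,interpolation=cv2.INTER_CUBIC);cv2.imwrite("pics/c0.png",c)
E
```

```text
table 0.536810647716063
hood 4538 107.62478032862666 ((540.6004028320312, 188.4435272216797), (294.1590576171875, 157.81103515625), 86.67781066894531) [540.72921247 189.32388961 107.43846219]
hous 2640 85.7852636258644 ((631.529052734375, 192.21212768554688), (122.68358612060547, 290.4403381347656), 0.6912531852722168) [647.1833201  192.32639061  85.50907137]
bed 3215 20.448590753032903 ((434.1018371582031, 199.88497924804688), (320.2181701660156, 132.6455841064453), 88.40910339355469) [435.16186044 184.71903803  20.48984491]
bar 247 109.7655164069874 ((453.8602600097656, 186.736572265625), (130.90335083007812, 35.16293716430664), 87.9686279296875) [449.39545805 191.15869189 109.31694347]
A 202 60.24281825251094 67.50886284322785 ((626.2012329101562, -214.33636474609375), (24.638519287109375, 67.30436706542969), 44.874149322509766) [ 625.34518989 -213.90081159   59.84243965]
A 992 8.861726765992492 67.50886284322785 ((628.19189453125, -215.60101318359375), (144.30157470703125, 148.75816345214844), 85.94062805175781) [ 625.26414737 -213.94582718   19.5320587 ]
B 201 60.504247757948114 67.83030921888647 ((426.6713562011719, -149.05859375), (24.390796661376953, 66.97748565673828), 31.42167091369629) [ 426.43645832 -148.66487569   60.59535049]
B 955 9.316736133151613 67.83030921888647 ((426.946533203125, -150.62059020996094), (141.06651306152344, 140.34410095214844), 86.65181732177734) [ 425.33179525 -148.78628043   20.04208387]
```

View pics/c0.png

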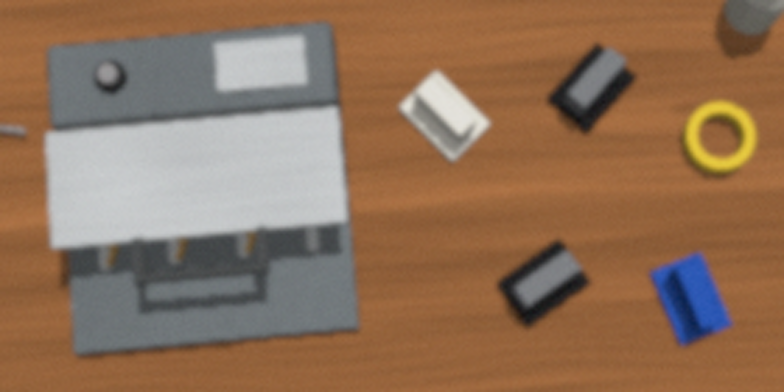

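```bash
cat >> h.py <<'E'
def ray(n,u,v,z):
    f,cx,cy,R,t=cam(n); C=-R.T@t; D=R.T@np.array([(u-cx)/f,(v-cy)/f,1]); return C+D*(z-C[2])/D[2]
E
python3 - <<'E'
from h import *
# precise edges by local gradient: line fits
g=cv2.GaussianBlur(cv2.imread("pics/top0.png"),(0,0),.7).astype(float)
def edge(u0,u1,v0,v1,z,horiz=True):
    pts=[]
    if horiz:
        for u in range(u0,u1):
            col=np.abs(np.diff(g[v0:v1,u].sum(1)));k=col.argmax();lo=max(k-2,0);w=col[lo:k+3];pts.append((u,v0+(np.arange(lo,lo+len(w))*w).sum()/w.sum()+.5))
    else:
        for v in range(v0,v1):
            col=np.abs(np.diff(g[v,u0:u1].sum(1)));k=col.argmax();lo=max(k-2,0);w=col[lo:k+3];pts.append((u0+(np.arange(lo,lo+len(w))*w).sum()/w.sum()+.5,v))
    P=np.array([ray("top",u,v,z) for u,v in pts])[:,:2]
    vx,vy,x,y=cv2.fitLine(np.float32(P),cv2.DIST_HUBER,0,.5,.01).ravel()
    return round(float(np.degrees(np.arctan2(vy,vx))),2),round(float(x),1),round(float(y),1)
print("apron front",edge(215,300,315,327,20))
print("hood front",edge(203,298,278,292,107))
print("hous back",edge(205,290,205,218,85))
print("bed right",edge(298,314,295,314,20,False))
print("bed left",edge(198,214,300,320,20,False))
E
```

```text
apron front (-88.2, 388.1, 153.0)
hood front (-88.06, 480.6, 215.5)
hous back (88.23, 682.0, 170.0)
bed right (0.93, 424.6, 41.8)
bed left (4.24, 421.3, 327.0)
```

```bash
python3 - <<'E'
from h import *
for nm,z,a,b in(("apron",20,(75,354),(357,328)),("hoodF",107,(50,246),(347,221)),("hoodB",104,(47,131),(338,106)),("housB",85,(48,45),(331,24)),("right",20,(357,328),(347,240))):
    A,B=[ray("top",180+(x+.5)/2.8-.5,200+(y+.5)/2.8-.5,z) for x,y in(a,b)]
    D=A-B;print(nm,A.round(1),B.round(1),np.linalg.norm(D[:2]).round(1),np.degrees(np.arctan2(D[1],D[0])).round(2))
# scene view check: housing top plane by depth, plate plane
d=np.load("pics/scene0.npy");W=cloud("scene",d)
for nm,m in(("hous",(75,92)),("hood",(97,115))):
    Q=W[180:290,325:485].reshape(-1,3);Q=Q[(Q[:,2]>m[0])&(Q[:,2]<m[1])];print(nm,len(Q),rect(Q),np.median(Q[:,2]))
E
```

```text
apron [380.5 324.7  20. ] [390.1  40.7  20. ] 284.2 91.94
hoodF [479.6 330.1 107. ] [487.3  42.7 107. ] 287.5 91.54
hoodB [593.3 332.1 104. ] [601.8  46.  104. ] 286.3 91.71
housB [684.8 334.   85. ] [690.1  49.5  85. ] 284.5 91.06
right [390.1  40.7  20. ] [479.5  46.4  20. ] 89.5 -176.4
hous 3578 ((618.9422607421875, 191.053955078125), (147.3644561767578, 288.5920715332031), 1.3044390678405762) 85.62973269204986
hood 4644 ((602.8997802734375, 191.1551055908203), (327.1396789550781, 288.1175231933594), 2.497363567352295) 107.64991999737583
```

```bash
cat >> h.py <<'E'
YAW=np.radians(1.8); O=np.array([534.,187.2,0])
Rm=Ro.from_euler('z',YAW).as_matrix()
def mag(x,y,z): return O+Rm@np.array([x,y,z],float)
def go(P,yaw=None,tilt=None):
    """P world target; yaw (deg) of tool x, tool pointing down"""
    s,R=st(); sl=R.T@(np.asarray(P)-s["eef_pos"]); rv=np.zeros(3)
    if yaw is not None:
        a=np.radians(yaw); T=np.array([[np.cos(a),np.sin(a),0],[np.sin(a),-np.cos(a),0],[0,0,-1]])
        rv=Ro.from_matrix(R.T@T).as_rotvec()
    print("to",np.round(P,1),"slide",np.round(sl,1).tolist(),"rot",np.round(rv,3).tolist())
E
python3 - <<'E'
from h import *
for x in(145,200,260): print(ray("top",180+x/2.8,200+{145:309,200:304,260:298}[x]/2.8,105).round(1))
print("bar model",mag(71-152,0,105),"pix",pix("top",mag(71-152,0,105)))
go([450,-300,219],55)
E
```

```text
[413.1 239.5 105. ]
[414.8 186.7 105. ]
[417.3 129.  105. ]
bar model [453.03996861 184.65572851 105.        ] pix [251.73100565 294.32565058]
t 0.1 p [ 162.4 -628.5  217.8] 
R [[0.968, 0.25, -0.001], [0.25, -0.968, 0.002], [-0.0, -0.002, -1.0]] w 85.60202667903853 F [ 0.3  0.4 -0.1]
to [ 450 -300  219] slide [360.7, -246.1, -0.6] rot [-0.002, -0.001, -0.707]
```

```bash
python3 - <<'E'
from h import *
p=cv2.imread("pics/top0.png");W=cloud("top",np.load("pics/top0.npy"))
for v in range(284,314): print(v,W[v,245].round(0),W[v,255].round(0),p[v,250])
E
```

```text
284 [481. 201. 111.] [492. 185.  16.] [134 134 130]
285 [488. 211.  34.] [489. 185.  19.] [91 91 87]
286 [484. 210.  45.] [485. 184.  24.] [76 74 71]
287 [483. 212.  33.] [483. 185.  18.] [73 70 66]
288 [481. 212.  27.] [480. 185.  20.] [74 72 68]
289 [478. 213.  26.] [477. 185.  22.] [71 70 68]
290 [476. 213.  20.] [475. 185.  17.] [74 72 68]
291 [472. 212.  30.] [471. 185.  22.] [72 69 67]
292 [469. 213.  27.] [468. 185.  22.] [70 68 66]
293 [467. 214.  22.] [466. 186.  16.] [72 70 68]
294 [464. 214.  23.] [463. 186.  20.] [74 74 69]
295 [461. 213.  24.] [450. 176. 108.] [78 78 74]
296 [450. 203. 105.] [447. 175. 111.] [76 75 74]
297 [446. 202. 111.] [445. 176. 109.] [78 77 76]
298 [444. 203. 106.] [443. 177. 101.] [78 76 73]
299 [441. 203. 109.] [449. 186.  21.] [87 87 81]
300 [447. 214.  21.] [445. 186.  25.] [109 109 102]
301 [444. 214.  24.] [443. 186.  19.] [121 117 112]
302 [442. 214.  22.] [440. 186.  20.] [122 119 112]
303 [440. 215.  14.] [437. 186.  25.] [121 119 114]
304 [436. 215.  19.] [435. 187.  16.] [121 118 112]
305 [434. 216.  11.] [432. 187.  18.] [112 110 105]
306 [431. 215.  17.] [429. 186.  21.] [93 89 85]
307 [428. 215.  20.] [426. 186.  22.] [79 78 73]
308 [425. 215.  24.] [423. 187.  21.] [79 77 75]
309 [423. 216.  14.] [420. 187.  21.] [90 87 83]
310 [420. 216.  18.] [417. 187.  23.] [110 107 102]
311 [417. 215.  19.] [415. 187.  22.] [120 116 112]
312 [413. 215.  23.] [411. 186.  28.] [121 120 113]
313 [411. 216.  20.] [409. 187.  20.] [122 120 115]
```

```bash
python3 -m crank '[{"slide":[60,-41,0],"delta_rot":[0,0,-0.12],"gripper":85},{"slide":[120,-82,0],"delta_rot":[0,0,-0.24],"gripper":85},{"slide":[180,-123,0],"delta_rot":[0,0,-0.36],"gripper":85},{"slide":[240,-164,0],"delta_rot":[0,0,-0.48],"gripper":60},{"slide":[300,-205,0],"delta_rot":[0,0,-0.6],"gripper":40},{"slide":[360,-246,0],"delta_rot":[0,0,-0.71],"gripper":28},{"slide":[360,-246,0],"delta_rot":[0,0,-0.71],"gripper":28},{"slide":[360,-246,0],"delta_rot":[0,0,-0.71],"gripper":28}]'; python3 -c "
from h import *
go([452,185,219],91.8)"
```

```text
t: 1.1
eef_pos: [454.0, -294.0, 219.0]
orientation: [-2.774, -1.472, -0.005]
ft_force: [0.0, -0.4, 0.9]
width: 27.9
finger_force: 0.0
t 1.1 p [ 454. -294.  219.] 
R [[0.561, 0.828, 0.002], [0.828, -0.561, 0.003], [0.004, -0.0, -1.0]] w 27.89457399507372 F [ 0.  -0.4  0.9]
to [452 185 219] slide [395.5, -270.3, 1.5] rot [0.001, -0.004, -0.627]
```

```bash
python3 -m crank '[{"slide":[50,-34,0],"delta_rot":[0,0,-0.08],"gripper":28},{"slide":[100,-68,0],"delta_rot":[0,0,-0.16],"gripper":28},{"slide":[150,-102,0],"delta_rot":[0,0,-0.24],"gripper":28},{"slide":[200,-136,0],"delta_rot":[0,0,-0.32],"gripper":28},{"slide":[250,-170,0],"delta_rot":[0,0,-0.4],"gripper":28},{"slide":[300,-204,0],"delta_rot":[0,0,-0.48],"gripper":28},{"slide":[350,-238,0],"delta_rot":[0,0,-0.56],"gripper":28},{"slide":[393,-273,2],"delta_rot":[0.001,-0.004,-0.627],"gripper":28}]'; python3 -c "
from h import *
go([448,185,160],91.8)
go([448,185,111],91.8)"
```

```text
t: 2.1
eef_pos: [450.2, 178.2, 217.1]
orientation: [2.198, 2.242, -0.006]
ft_force: [1.0, -0.8, -0.6]
width: 27.9
finger_force: 0.0
t 2.1 p [450.2 178.2 217.1] 
R [[-0.02, 1.0, -0.001], [1.0, 0.02, -0.004], [-0.004, -0.001, -1.0]] w 27.89594474098254 F [ 1.  -0.8 -0.6]
to [448 185 160] slide [7.1, -2.0, 57.1] rot [-0.001, 0.004, -0.012]
t 2.1 p [450.2 178.2 217.1] 
R [[-0.02, 1.0, -0.001], [1.0, 0.02, -0.004], [-0.004, -0.001, -1.0]] w 27.89594474098254 F [ 1.  -0.8 -0.6]
to [448 185 111] slide [7.3, -1.9, 106.1] rot [-0.001, 0.004, -0.012]
```

```bash
python3 -m crank '[{"slide":[0,0,40],"delta_rot":[0,0,0],"gripper":28},{"slide":[0,0,75],"delta_rot":[0,0,0],"gripper":28},{"slide":[0,0,75],"delta_rot":[0,0,0],"gripper":28}]'; python3 - <<'E'
from h import *
p,d=snap("top","t1");q,e=snap("scene","s1")
a=p[240:340,190:320];b=q[130:260,310:480]
c=np.hstack([cv2.resize(a,(400,308)),cv2.resize(b,(400,308))]);cv2.imwrite("pics/c1.png",c[:,:,::-1])
go([448,185,111],91.8)
E
```

```text
t: 2.48
eef_pos: [447.0, 175.0, 139.1]
orientation: [-2.199, -2.24, 0.017]
ft_force: [-1.4, -0.0, -0.3]
width: 27.8
finger_force: 0.0
t 2.58 p [450.2 176.6 142.5] 
R [[-0.018, 1.0, -0.002], [1.0, 0.018, -0.003], [-0.003, -0.002, -1.0]] w 27.99086844760452 F [ 0.6 -0.3  1.3]
to [448 185 111] slide [8.5, -2.0, 31.4] rot [-0.002, 0.003, -0.014]
```

View pics/c1.png

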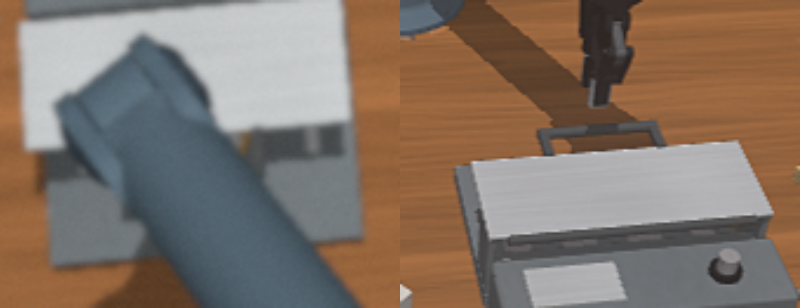

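```bash
python3 - <<'E'
from h import *
for x,y in((540,133),(600,128),(660,125)): print(ray("scene",310+(x-400)*170/400,130+y*130/308,105).round(1))
# dark profile along bar
d=np.load("pics/s1.npy");W=cloud("scene",d);Q=W[175:200,360:435].reshape(-1,3);Q=Q[(Q[:,2]>98)&(Q[:,2]<118)&(Q[:,0]<470)]
print(len(Q),np.median(Q,0),rect(Q))
E
```

```text
[444.9 123.9 105. ]
[442.  189.7 105. ]
[442.5 255.4 105. ]
279 [448.9398707  187.31929545 109.34377125] ((453.761962890625, 186.8175048828125), (131.2991180419922, 31.461830139160156), 89.72660064697266)
```

```bash
python3 -m crank '[{"slide":[8,-1,15],"delta_rot":[0,0,0],"gripper":28},{"slide":[8,-1,31],"delta_rot":[0,0,0],"gripper":28},{"slide":[8,-1,31],"delta_rot":[0,0,0],"gripper":28},{"slide":[8,-1,31],"delta_rot":[0,0,0],"gripper":5},{"slide":[8,-1,31],"delta_rot":[0,0,0],"gripper":5},{"slide":[8,-1,31],"delta_rot":[0,0,0],"gripper":5},{"slide":[8,-1,31],"delta_rot":[0,0,0],"gripper":5}]'; python3 -c "
from h import *
st()"
```

```text
t: 3.45
eef_pos: [448.8, 185.1, 111.3]
orientation: [2.199, 2.242, -0.006]
ft_force: [-0.1, 0.2, 0.0]
width: 5.0
finger_force: 0.0
t 3.45 p [448.8 185.1 111.3] 
R [[-0.019, 1.0, -0.002], [1.0, 0.019, -0.003], [-0.003, -0.002, -1.0]] w 5.00454811947548 F [-0.1  0.2  0. ]
```

```bash
python3 - <<'E'
from h import *
q,e=snap("scene","s2")
b=q[130:230,340:460];c=cv2.resize(b,(720,600),interpolation=cv2.INTER_CUBIC);cv2.imwrite("pics/c2.png",c[:,:,::-1])
E
```

```text
(no output)
```

View pics/c2.png

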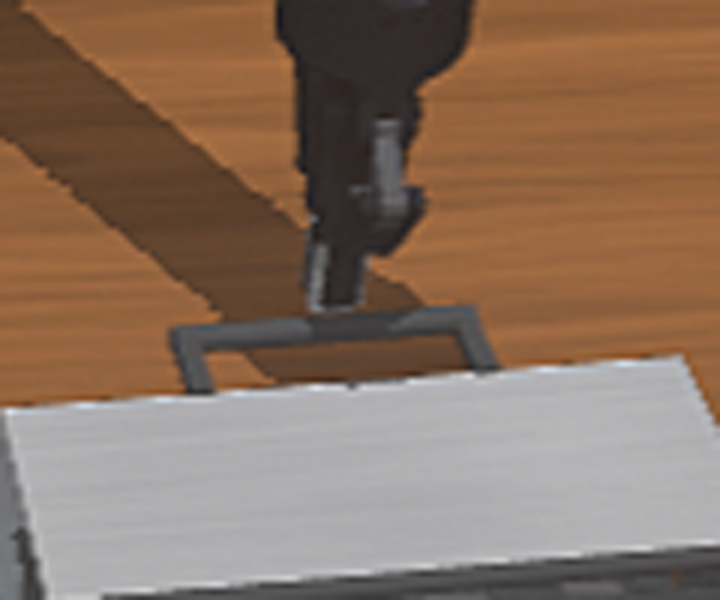

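```bash
python3 - <<'E'
from h import *
d=np.load("pics/s2.npy");W=cloud("scene",d)
for X in([448.8,185,92],[448.8,185,105],[440,185,105],[448,185,105],[454,185,105]):
    u=pix("scene",X);print(X,u,(u-[340,130])*6)
for v in range(168,196,1): print(v,W[v,396].round(0))
W=cloud("top",np.load("pics/top0.npy"))
Q=W[288:305,225:280].reshape(-1,3);Q=Q[(Q[:,2]>95)];print(np.percentile(Q[:,0],[5,25,50,75,95]))
E
```

```text
[448.8, 185, 92] [393.13458115 189.84749013] [318.80748691 359.08494081]
[448.8, 185, 105] [393.72408232 185.80991901] [322.34449391 334.85951405]
[440, 185, 105] [393.02390751 183.63343687] [318.14344506 321.80062124]
[448, 185, 105] [393.66014693 185.61117689] [321.9608816  333.66706135]
[454, 185, 105] [394.14105336 187.10606679] [324.84632016 342.63640074]
168 [479. 175. 183.]
169 [482. 175. 182.]
170 [486. 174. 182.]
171 [486. 174. 179.]
172 [484. 175. 175.]
173 [465. 181. 157.]
174 [462. 182. 152.]
175 [464. 182. 150.]
176 [464. 182. 148.]
177 [462. 184. 143.]
178 [463. 184. 141.]
179 [458. 186. 133.]
180 [461. 185. 133.]
181 [456. 187. 126.]
182 [441. 192. 111.]
183 [444. 191. 110.]
184 [450. 190. 112.]
185 [452. 190. 110.]
186 [448. 191. 103.]
187 [328. 228.   2.]
188 [333. 227.   2.]
189 [336. 227.   1.]
190 [337. 227.  -1.]
191 [346. 225.   2.]
192 [348. 224.   0.]
193 [356. 222.   3.]
194 [487. 182. 110.]
195 [491. 182. 110.]
[440.39628295 443.62162909 447.27187949 451.71102637 466.55797742]
```

```bash
python3 -m crank '[{"slide":[0,0,0],"delta_rot":[0,0,0],"gripper":28},{"slide":[0,0,0],"delta_rot":[0,0,0],"gripper":28},{"slide":[0,0,0],"delta_rot":[0,0,0],"gripper":28},{"slide":[0,0,6],"delta_rot":[0,0,0],"gripper":28},{"slide":[0,0,12],"delta_rot":[0,0,0],"gripper":28},{"slide":[0,0,12],"delta_rot":[0,0,0],"gripper":28}]'; python3 -m crank '[{"slide":[0,0,0],"delta_rot":[0,0,0],"gripper":5},{"slide":[0,0,0],"delta_rot":[0,0,0],"gripper":5},{"slide":[0,0,0],"delta_rot":[0,0,0],"gripper":5},{"slide":[0,0,0],"delta_rot":[0,0,0],"gripper":5}]'
```

```text
t: 4.25
eef_pos: [447.9, 184.6, 98.2]
orientation: [-2.2, -2.243, 0.009]
ft_force: [-0.7, -0.1, -0.2]
width: 28.0
finger_force: 0.0
t: 4.75
eef_pos: [448.8, 185.0, 99.2]
orientation: [2.199, 2.242, -0.006]
ft_force: [-0.2, -0.1, -0.2]
width: 5.2
finger_force: 0.0
```

```bash
python3 - <<'E'
from h import *
q,e=snap("scene","s3");p,d=snap("top","t3")
b=q[130:230,340:460];c=cv2.resize(b,(480,400),interpolation=cv2.INTER_CUBIC)
b=p[240:340,190:310];c=np.hstack([c,cv2.resize(b,(320,267))[:0].reshape(0,320,3) if 0 else np.pad(cv2.resize(b,(320,267),interpolation=cv2.INTER_CUBIC),((0,133),(0,0),(0,0)))]);cv2.imwrite("pics/c3.png",c[:,:,::-1])
s=env.state();print(np.round(s["joint_pos"],3).tolist())
E
```

```text
[0.181, 0.317, -0.734, 2.056, 0.279, 0.869, -0.692]
```

View pics/c3.png

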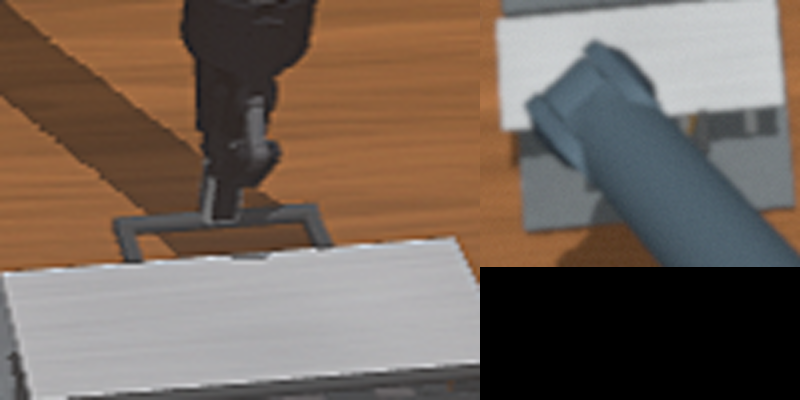

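```bash
python3 - <<'E'
from h import *
for n in("scene","top"):
  for z in(200,213,219,230,245):
    print(n,z,[pix(n,np.array([162.5,-629,z])+k*np.array([.25,-.968,0])*45).round(0).tolist() for k in(-1,1)])
p=cv2.imread("pics/scene0.png")[0:110,0:140];cv2.imwrite("pics/c4.png",np.hstack([cv2.resize(p,None,fx=3.6,fy=3.6,interpolation=2),cv2.resize(cv2.imread("pics/top0.png")[360:440,560:624],(317,396),interpolation=2)]))
W=cloud("scene",np.load("pics/scene0.npy"))
for v,u in((70,28),(76,30),(80,30),(84,30),(70,85),(76,87),(80,88),(85,88)): print(v,u,W[v,u].round(0))
E
```

```text
scene 200 [[92.0, 104.0], [56.0, 109.0]]
scene 213 [[90.0, 99.0], [54.0, 105.0]]
scene 219 [[90.0, 97.0], [53.0, 103.0]]
scene 230 [[88.0, 93.0], [51.0, 99.0]]
scene 245 [[86.0, 88.0], [49.0, 93.0]]
top 200 [[565.0, 395.0], [599.0, 384.0]]
top 213 [[567.0, 395.0], [601.0, 384.0]]
top 219 [[568.0, 396.0], [602.0, 384.0]]
top 230 [[570.0, 396.0], [605.0, 384.0]]
top 245 [[572.0, 396.0], [607.0, 384.0]]
70 28 [ 185. -694.  314.]
76 30 [ 192. -692.  302.]
80 30 [ -572. -1068.   -82.]
84 30 [ -543. -1060.   -84.]
70 85 [ 157. -571.  296.]
76 87 [ 151. -574.  277.]
80 88 [ 153. -574.  268.]
85 88 [ 154. -578.  254.]
```

View pics/c4.png

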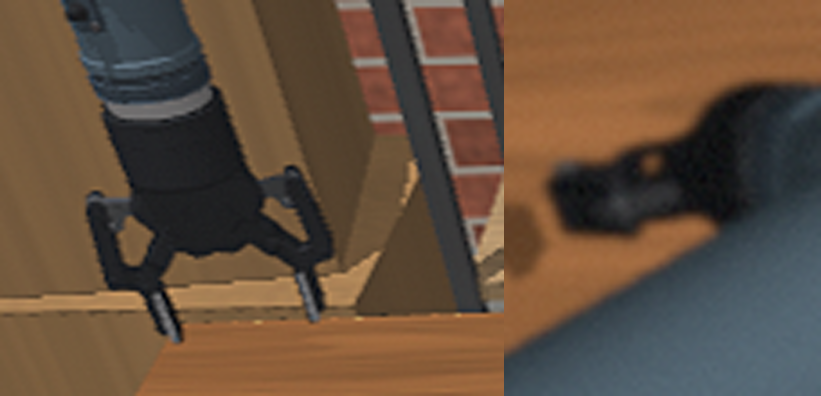

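```bash
python3 -m crank '[{"slide":[0,0,-8],"delta_rot":[0,0,0],"gripper":28},{"slide":[0,0,-8],"delta_rot":[0,0,0],"gripper":28},{"slide":[0,0,-8],"delta_rot":[0,0,0],"gripper":28},{"slide":[0,0,4],"delta_rot":[0,0,0],"gripper":28},{"slide":[0,0,14],"delta_rot":[0,0,0],"gripper":28},{"slide":[0,0,20],"delta_rot":[0,0,0],"gripper":28},{"slide":[0,0,20],"delta_rot":[0,0,0],"gripper":28}]'; python3 -m crank '[{"slide":[0,0,0],"delta_rot":[0,0,0],"gripper":5},{"slide":[0,0,0],"delta_rot":[0,0,0],"gripper":5},{"slide":[0,0,0],"delta_rot":[0,0,0],"gripper":5},{"slide":[0,0,0],"delta_rot":[0,0,0],"gripper":5}]'
```

```text
t: 5.72
eef_pos: [447.8, 184.7, 78.1]
orientation: [-2.2, -2.243, 0.009]
ft_force: [-0.9, 0.1, 0.3]
width: 28.1
finger_force: 0.0
t: 6.22
eef_pos: [445.5, 184.9, 78.9]
orientation: [-2.198, -2.243, 0.015]
ft_force: [-5.3, -0.2, 4.0]
width: 9.8
finger_force: 58.5
```

```bash
python3 -m crank '[{"slide":[0,0,0],"delta_rot":[0,0,0],"gripper":28},{"slide":[0,0,0],"delta_rot":[0,0,0],"gripper":28},{"slide":[0,0,0],"delta_rot":[0,0,0],"gripper":28},{"slide":[0,-1,7],"delta_rot":[0,0,0],"gripper":28},{"slide":[0,-1,14],"delta_rot":[0,0,0],"gripper":28},{"slide":[0,-1,14],"delta_rot":[0,0,0],"gripper":28}]'; python3 -m crank '[{"slide":[0,0,0],"delta_rot":[0,0,0],"gripper":5},{"slide":[0,0,0],"delta_rot":[0,0,0],"gripper":5},{"slide":[0,0,0],"delta_rot":[0,0,0],"gripper":5},{"slide":[0,0,0],"delta_rot":[0,0,0],"gripper":5}]'; python3 - <<'E'
from h import *
st()
q,e=snap("scene","s4");cv2.imwrite("pics/c5.png",cv2.resize(q[130:230,340:460],(480,400),interpolation=2)[:,:,::-1])
E
```

```text
t: 6.98
eef_pos: [446.7, 184.5, 64.1]
orientation: [-2.2, -2.243, 0.009]
ft_force: [0.5, 1.2, -0.3]
width: 28.0
finger_force: 0.0
t: 7.48
eef_pos: [445.5, 184.7, 64.7]
orientation: [-2.199, -2.243, 0.012]
ft_force: [-5.6, -1.0, 3.0]
width: 10.5
finger_force: 58.4
t 7.47 p [445.5 184.7  64.7] 
R [[-0.02, 1.0, -0.005], [1.0, 0.02, -0.005], [-0.005, -0.006, -1.0]] w 10.522381111282199 F [-5.6 -1.   3. ]
```

View pics/c5.png

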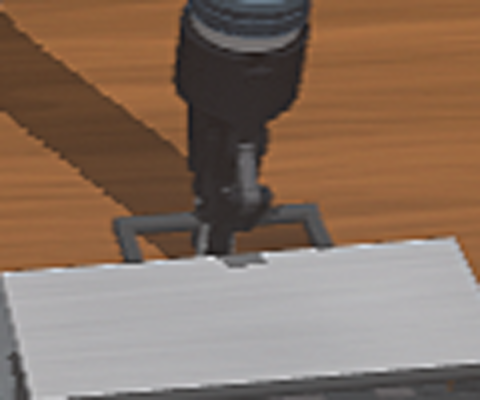

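```bash
python3 -m crank '[{"slide":[0,1,-15],"delta_rot":[0,0,0],"gripper":5},{"slide":[0,4,-30],"delta_rot":[0,0,0],"gripper":5},{"slide":[0,8,-45],"delta_rot":[0,0,0],"gripper":5},{"slide":[0,13,-59],"delta_rot":[0,0,0],"gripper":5},{"slide":[0,21,-72],"delta_rot":[0,0,0],"gripper":5},{"slide":[0,29,-85],"delta_rot":[0,0,0],"gripper":5},{"slide":[0,38,-97],"delta_rot":[0,0,0],"gripper":5},{"slide":[1,49,-108],"delta_rot":[0,0,0],"gripper":5}]'; python3 -c "
from h import *
st()"
```

```text
t: 8.52
eef_pos: [491.5, 186.2, 174.0]
orientation: [-2.197, -2.241, 0.025]
ft_force: [-13.3, -3.6, 6.3]
width: 10.2
finger_force: 58.3
t 8.53 p [491.5 186.2 174. ] 
R [[-0.02, 1.0, -0.013], [1.0, 0.02, -0.009], [-0.009, -0.014, -1.0]] w 10.174776428500724 F [-13.3  -3.6   6.3]
```

```bash
python3 -m crank '[{"slide":[0,12,-10],"delta_rot":[0,0,0],"gripper":5},{"slide":[0,24,-18],"delta_rot":[0,0,0],"gripper":5},{"slide":[0,38,-25],"delta_rot":[0,0,0],"gripper":5},{"slide":[1,52,-31],"delta_rot":[0,0,0],"gripper":5},{"slide":[1,66,-36],"delta_rot":[0,0,0],"gripper":5},{"slide":[1,81,-39],"delta_rot":[0,0,0],"gripper":5},{"slide":[1,96,-40],"delta_rot":[0,0,0],"gripper":5},{"slide":[1,111,-40],"delta_rot":[0,0,0],"gripper":5}]'; python3 -c "
from h import *
st()"
```

```text
t: 9.52
eef_pos: [610.0, 190.5, 215.5]
orientation: [2.199, 2.239, -0.001]
ft_force: [-3.0, -0.3, 4.7]
width: 10.3
finger_force: 62.2
t 9.53 p [610.  190.5 215.5] 
R [[-0.018, 1.0, 0.002], [1.0, 0.018, -0.003], [-0.003, 0.002, -1.0]] w 10.270354689636282 F [-3.  -0.3  4.7]
```

```bash
python3 -m crank '[{"slide":[0,15,1],"delta_rot":[0,0,0],"gripper":5},{"slide":[0,26,4],"delta_rot":[0,0,0],"gripper":5},{"slide":[0,33,6],"delta_rot":[0,0,0],"gripper":5},{"slide":[0,33,6],"delta_rot":[0,0,0],"gripper":5}]';  python3 -m crank '[{"slide":[0,0,0],"delta_rot":[0,0,0],"gripper":32},{"slide":[0,0,0],"delta_rot":[0,0,0],"gripper":32},{"slide":[0,0,0],"delta_rot":[0,0,0],"gripper":32},{"slide":[0,-2,-30],"delta_rot":[0,0,0],"gripper":32},{"slide":[0,-2,-60],"delta_rot":[0,0,0],"gripper":32},{"slide":[0,-40,-70],"delta_rot":[0,0,0],"gripper":45},{"slide":[0,-100,-70],"delta_rot":[0,0,0],"gripper":60}]'; python3 -c "
from h import *
st()
W=cloud('top',snap('top','t4')[1])
for nm,(u,v) in dict(A=(391,231),B=(374,301)).items():
    Q=W[v-25:v+25,u-25:u+25].reshape(-1,3);Q=Q[(Q[:,2]>50)&(Q[:,2]<68)];print(nm,len(Q),rect(Q))
go([500,-100,270],91.8)"
```

```text
t: 10.02
eef_pos: [642.9, 191.6, 207.8]
orientation: [2.199, 2.241, -0.001]
ft_force: [-0.7, -0.1, 4.8]
width: 10.3
finger_force: 63.8
t: 10.9
eef_pos: [542.2, 189.4, 278.0]
orientation: [2.202, 2.239, 0.0]
ft_force: [0.1, -0.5, 1.1]
width: 59.6
finger_force: 0.0
t 10.9 p [542.2 189.4 278. ] 
R [[-0.017, 1.0, 0.001], [1.0, 0.017, -0.001], [-0.001, 0.001, -1.0]] w 59.60519415918675 F [ 0.1 -0.5  1.1]
A 191 ((625.7689819335938, -214.290283203125), (24.301498413085938, 67.29469299316406), 45.650299072265625)
B 209 ((426.6390075683594, -149.02902221679688), (24.487548828125, 66.5156021118164), 31.46771812438965)
t 10.95 p [528.3 189.7 273.4] 
R [[-0.026, 1.0, -0.015], [1.0, 0.025, -0.011], [-0.01, -0.015, -1.0]] w 60.05471669085205 F [-10.1   1.4  -6.8]
to [ 500 -100  270] slide [-288.8, -35.6, 6.9] rot [-0.015, 0.01, -0.006]
```

```bash
python3 -c "
from h import *
go([426.6,-149,120],121.4)"
```

```text
t 10.95 p [528.3 189.7 273.4] 
R [[-0.026, 1.0, -0.015], [1.0, 0.025, -0.011], [-0.01, -0.015, -1.0]] w 60.05471669085205 F [-10.1   1.4  -6.8]
to [ 426.6 -149.   120. ] slide [-334.4, -108.0, 158.5] rot [-0.017, 0.006, -0.522]
```

```bash
python3 -m crank '[{"slide":[-55,-18,0],"delta_rot":[0,0,-0.1],"gripper":55},{"slide":[-110,-36,0],"delta_rot":[0,0,-0.2],"gripper":55},{"slide":[-165,-54,20],"delta_rot":[0,0,-0.3],"gripper":55},{"slide":[-220,-72,60],"delta_rot":[0,0,-0.4],"gripper":55},{"slide":[-275,-95,100],"delta_rot":[0,0,-0.52],"gripper":55},{"slide":[-334,-112,130],"delta_rot":[0,0,-0.52],"gripper":55},{"slide":[-334,-112,155],"delta_rot":[0,0,-0.52],"gripper":55},{"slide":[-334,-112,155],"delta_rot":[0,0,-0.52],"gripper":55}]'; python3 -c "
from h import *
go([426.6,-149,9],121.4)"
```

```text
t: 11.95
eef_pos: [431.4, -148.3, 120.6]
orientation: [-1.552, -2.723, 0.008]
ft_force: [-0.7, -0.3, 0.2]
width: 55.3
finger_force: 0.0
t 11.95 p [ 431.4 -148.3  120.6] 
R [[-0.51, 0.86, -0.009], [0.86, 0.51, -0.001], [0.004, -0.008, -1.0]] w 55.32307391993087 F [-0.7 -0.3  0.2]
to [ 426.6 -149.     9. ] slide [1.4, -3.5, 111.6] rot [-0.008, -0.004, -0.013]
```

```bash
python3 -m crank '[{"slide":[1,-4,40],"delta_rot":[0,0,-0.013],"gripper":50},{"slide":[1,-4,80],"delta_rot":[0,0,-0.013],"gripper":50},{"slide":[1,-4,111],"delta_rot":[0,0,-0.013],"gripper":50},{"slide":[1,-4,111],"delta_rot":[0,0,-0.013],"gripper":50},{"slide":[1,-4,111],"delta_rot":[0,0,-0.013],"gripper":15},{"slide":[1,-4,111],"delta_rot":[0,0,-0.013],"gripper":15},{"slide":[1,-4,111],"delta_rot":[0,0,-0.013],"gripper":15},{"slide":[1,-4,111],"delta_rot":[0,0,-0.013],"gripper":15}]'; python3 -c "
from h import *
st()
q,e=snap('scene','s5');p,d=snap('top','t5')
c=np.hstack([cv2.resize(q[150:300,180:330],(400,400),interpolation=2),cv2.resize(q[130:300,300:500],(400,400),interpolation=2)]);cv2.imwrite('pics/c6.png',c[:,:,::-1])"
```

```text
t: 12.95
eef_pos: [431.9, -149.3, 14.2]
orientation: [1.531, 2.741, -0.007]
ft_force: [-3.0, -0.3, 5.7]
width: 23.1
finger_force: 59.6
t 12.95 p [ 431.9 -149.3   14.2] 
R [[-0.524, 0.851, -0.0], [0.851, 0.524, -0.005], [-0.004, -0.003, -1.0]] w 23.070277753323587 F [-3.  -0.3  5.7]
```

View pics/c6.png

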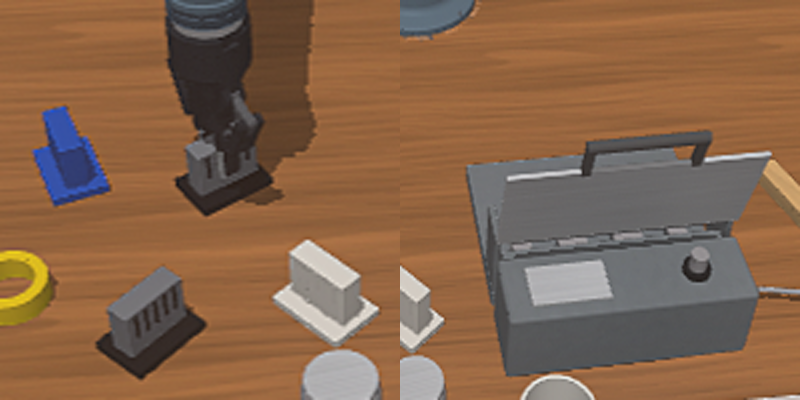

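```bash
python3 - <<'E'
from h import *
W=cloud('scene',np.load('pics/s5.npy'))
for v in range(196,226,2): print(v,[W[v,u].round(0).tolist() for u in (264,268,272)])
E
```

```text
196 [[452.0, -141.0, 98.0], [482.0, -130.0, 122.0], [nan, nan, nan]]
198 [[454.0, -141.0, 93.0], [483.0, -130.0, 117.0], [490.0, -121.0, 121.0]]
200 [[423.0, -143.0, 61.0], [481.0, -131.0, 109.0], [485.0, -121.0, 111.0]]
202 [[455.0, -142.0, 81.0], [482.0, -131.0, 103.0], [478.0, -122.0, 99.0]]
204 [[460.0, -142.0, 79.0], [485.0, -132.0, 99.0], [467.0, -122.0, 83.0]]
206 [[456.0, -143.0, 69.0], [476.0, -132.0, 86.0], [430.0, -124.0, 45.0]]
208 [[452.0, -144.0, 59.0], [449.0, -134.0, 56.0], [430.0, -124.0, 38.0]]
210 [[450.0, -144.0, 50.0], [453.0, -134.0, 52.0], [430.0, -124.0, 31.0]]
212 [[449.0, -145.0, 42.0], [451.0, -134.0, 44.0], [429.0, -125.0, 24.0]]
214 [[448.0, -145.0, 35.0], [452.0, -135.0, 38.0], [432.0, -125.0, 19.0]]
216 [[453.0, -145.0, 32.0], [435.0, -136.0, 16.0], [431.0, -126.0, 11.0]]
218 [[441.0, -146.0, 15.0], [439.0, -136.0, 12.0], [440.0, -126.0, 12.0]]
220 [[444.0, -147.0, 10.0], [446.0, -136.0, 12.0], [447.0, -126.0, 11.0]]
222 [[448.0, -147.0, 7.0], [455.0, -137.0, 13.0], [450.0, -126.0, 7.0]]
224 [[465.0, -147.0, 16.0], [455.0, -137.0, 6.0], [450.0, -127.0, 0.0]]
```

```bash
python3 -m crank '[{"slide":[0,0,-15],"delta_rot":[0,0,0],"gripper":15},{"slide":[0,0,-40],"delta_rot":[0,0,0],"gripper":15},{"slide":[0,0,-60],"delta_rot":[0,0,0],"gripper":15},{"slide":[0,0,-60],"delta_rot":[0,0,0],"gripper":15}]'; python3 -c "
from h import *
go(mag(-112,0,74),181.8)"
```

```text
t: 13.55
eef_pos: [433.4, -149.2, 74.8]
orientation: [1.529, 2.737, -0.005]
ft_force: [0.0, -0.4, -2.2]
width: 23.2
finger_force: 59.3
t 13.55 p [ 433.4 -149.2   74.8] 
R [[-0.524, 0.851, 0.004], [0.851, 0.524, -0.006], [-0.007, 0.0, -1.0]] w 23.243479532414913 F [ 0.  -0.4 -2.2]
to [422.1 183.7  74. ] slide [289.4, 165.0, -1.2] rot [-0.004, 0.006, -1.05]
```

```bash
python3 -m crank '[{"slide":[40,23,0],"delta_rot":[0,0,-0.14],"gripper":15},{"slide":[82,47,0],"delta_rot":[0,0,-0.29],"gripper":15},{"slide":[125,71,0],"delta_rot":[0,0,-0.45],"gripper":15},{"slide":[170,97,0],"delta_rot":[0,0,-0.6],"gripper":15},{"slide":[215,122,0],"delta_rot":[0,0,-0.75],"gripper":15},{"slide":[255,145,0],"delta_rot":[0,0,-0.9],"gripper":15},{"slide":[289,165,0],"delta_rot":[-0.004,0.006,-1.05],"gripper":15},{"slide":[289,165,0],"delta_rot":[-0.004,0.006,-1.05],"gripper":15}]'; python3 -m crank '[{"slide":[0,0,0],"delta_rot":[0,0,0],"gripper":15},{"slide":[0,0,0],"delta_rot":[0,0,0],"gripper":15}]'; python3 -c "
from h import *
go(mag(-112,0,36),181.8)
q,e=snap('scene','s6');p,d=snap('top','t6')
c=np.hstack([cv2.resize(q[130:230,320:470],(480,320),interpolation=2),cv2.resize(p[240:340,190:290],(320,320),interpolation=2)]);cv2.imwrite('pics/c7.png',c[:,:,::-1])"
```

```text
t: 14.55
eef_pos: [419.2, 188.5, 71.4]
orientation: [0.06, -3.136, -0.011]
ft_force: [-0.0, -0.8, -1.8]
width: 23.4
finger_force: 59.5
t: 14.8
eef_pos: [419.7, 182.1, 70.6]
orientation: [0.044, -3.135, -0.002]
ft_force: [-0.1, 0.9, -2.2]
width: 23.1
finger_force: 59.5
t 14.8 p [419.7 182.1  70.6] 
R [[-1.0, -0.028, -0.006], [-0.028, 1.0, 0.001], [0.006, 0.001, -1.0]] w 23.066629878525646 F [-0.1  0.9 -2.2]
to [422.1 183.7  36. ] slide [-2.6, 1.5, 34.6] rot [0.001, -0.006, -0.003]
```

View pics/c7.png

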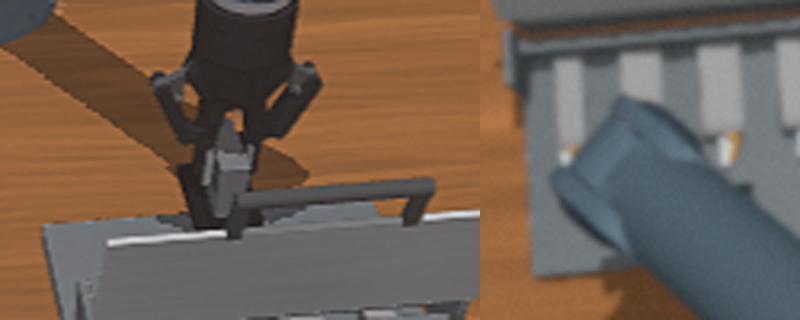

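```bash
python3 - <<'E'
from h import *
p=cv2.imread("pics/t5.png").astype(np.float32).sum(2)
for mx in(-30,-15,0,15):
    ys=np.arange(-145,146,.5); uv=np.array([pix("top",mag(mx,y,38)) for y in ys]).astype(np.float32)
    b=cv2.remap(p,uv[:,0][None],uv[:,1][None],cv2.INTER_LINEAR).ravel()
    hi=b>(np.percentile(b,90)+np.percentile(b,20))/2
    e=np.flatnonzero(np.diff(hi.astype(int)));print(mx,ys[e])
for my in(-105,-35,35,105):
    xs=np.arange(-90,60,.5);uv=np.array([pix("top",mag(x,my,38)) for x in xs]).astype(np.float32)
    b=cv2.remap(p,uv[:,0][None],uv[:,1][None],cv2.INTER_LINEAR).ravel()
    hi=b>(np.percentile(b,90)+np.percentile(b,20))/2
    e=np.flatnonzero(np.diff(hi.astype(int)));print(my,xs[e])
cv2.imwrite('pics/c8.png',cv2.resize(cv2.imread("pics/t5.png")[230:335,190:315],(750,600)[:2],interpolation=2))
E
```

```text
-30 [-110.5  -87.5  -52.5  -17.    19.5   53.    89.   110. ]
-15 [-110.5  -87.5  -53.   -16.    18.    52.5   89.5  111. ]
0 [-110.5  -86.5  -53.   -17.5   19.    54.    89.   111. ]
15 [-110.5  -85.5  -53.   -17.    18.    53.5   88.5  110. ]
-105 [-68.  -44.  -29.   30.5]
-35 [-68.5 -43.5 -32.5  33.5]Traceback (most recent call last):
  File "<stdin>", line 9, in <module>
  File "h.py", line 12, in pix
    f,cx,cy,R,t=cam(n); P=np.asarray(X)@R.T+t
                ~~~^^^
  File "h.py", line 5, in cam
    c=env.calibration(n); f=240/np.tan(np.radians(c["vertical_fov"])/2)
ValueError: time passes only in moves, steps and waits
```

```bash
python3 - <<'E'
from h import *
W=cloud('scene',np.load('pics/s6.npy'))
Q=(W[140:215,360:425].reshape(-1,3)-O)@Rm   # mag frame
Q=Q[~np.isnan(Q[:,0])]
for z in range(50,130,8):
    S=Q[(Q[:,2]>z)&(Q[:,2]<z+8)&(Q[:,0]>-160)&(Q[:,0]<-50)]
    if len(S): print(z,len(S),np.percentile(S[:,0],[5,50,95]).round(0),np.percentile(S[:,1],[3,50,97]).round(1))
E
```

```text
50 3 [-117. -106.  -95.] [-28.4 -28.4 -28.2]
58 72 [-146.  -95.  -77.] [-29.3 -20.   26.4]
66 124 [-147. -103.  -77.] [-29.3 -18.2  21.6]
74 22 [-104.  -87.  -84.] [-14.  -11.8  -2.4]
82 22 [-112.  -87.  -84.] [-20.  -12.4  -1.7]
90 44 [-110.  -95.  -83.] [-25.5  -8.9  21.6]
98 53 [-111. -101.  -81.] [-26.4  -9.2  22.7]
106 55 [-115. -104.  -83.] [-25.9  -9.2  22. ]
114 151 [-138. -107.  -85.] [-22.9   0.2  15.1]
122 35 [-121. -107. -101.] [-29.2  12.5  29.9]
```

```bash
python3 -m crank '[{"slide":[4,2,15],"delta_rot":[0,-0.004,-0.003],"gripper":15},{"slide":[4,2,30],"delta_rot":[0,-0.004,-0.003],"gripper":15},{"slide":[4,2,34],"delta_rot":[0,-0.004,-0.003],"gripper":15},{"slide":[4,2,34],"delta_rot":[0,-0.004,-0.003],"gripper":15}]';python3 -m crank '[{"slide":[0,0,2],"delta_rot":[0,0,0],"gripper":15},{"slide":[0,0,2],"delta_rot":[0,0,0],"gripper":15}]';python3 -m crank '[{"slide":[0,0,2],"delta_rot":[0,0,0],"gripper":15},{"slide":[0,0,2],"delta_rot":[0,0,0],"gripper":15}]'
```

```text
t: 15.4
eef_pos: [415.0, 185.9, 36.5]
orientation: [0.054, -3.138, -0.004]
ft_force: [0.1, 0.6, -2.2]
width: 23.3
finger_force: 59.6
t: 15.65
eef_pos: [415.9, 186.1, 35.4]
orientation: [0.054, -3.14, -0.005]
ft_force: [0.5, -0.7, -1.5]
width: 23.4
finger_force: 59.6
t: 15.9
eef_pos: [416.1, 186.2, 34.3]
orientation: [0.054, -3.141, -0.003]
ft_force: [-2.6, -0.9, 5.7]
width: 23.1
finger_force: 60.6
```

```bash
python3 -m crank '[{"slide":[0,-1.7,-1],"delta_rot":[0,0,0],"gripper":15},{"slide":[-8,-1.7,-1],"delta_rot":[0,0,0],"gripper":15},{"slide":[-16,-1.7,-1],"delta_rot":[0,0,0],"gripper":15},{"slide":[-24,-1.7,-1],"delta_rot":[0,0,0],"gripper":15},{"slide":[-32,-1.7,-1],"delta_rot":[0,0,0],"gripper":15},{"slide":[-32,-1.7,-1],"delta_rot":[0,0,0],"gripper":15}]'
```

```text
t: 16.65
eef_pos: [437.6, 185.6, 34.8]
orientation: [0.057, -3.122, 0.008]
ft_force: [-23.6, -3.8, 33.3]
width: 23.1
finger_force: 64.2
```

```bash
python3 -m crank '[{"slide":[15,0,0],"delta_rot":[0,0,0],"gripper":15},{"slide":[30,0,0],"delta_rot":[0,0,0],"gripper":15},{"slide":[32,0,-3],"delta_rot":[0,0,0],"gripper":15},{"slide":[32,0,-3],"delta_rot":[0,0,0],"gripper":15}]'; cat >> h.py <<'E'
def cart(name,base,y0=0):
    q,e=snap("scene",name);W=cloud("scene",e);s,R=st()
    print("eef mag",((s["eef_pos"]-O)@Rm).round(1))
    Q=(W[120:300,330:470].reshape(-1,3)-O)@Rm
    Q=Q[(np.abs(Q[:,1]-y0)<60)&(Q[:,0]>-175)&(Q[:,0]<-60)]
    for z in(base+2,base+5,base+8,base+30,base+40,base+52,base+58):
        S=Q[(Q[:,2]>z)&(Q[:,2]<z+6)]
        if len(S): print(z,len(S),np.percentile(S[:,0],[3,50,97]).round(0),np.percentile(S[:,1],[3,50,97]).round(1))
    return q
E
python3 - <<'E'
from h import *
q=cart("s7",22)
cv2.imwrite("pics/c9.png",cv2.resize(q[120:240,330:480],(750,600),interpolation=2)[:,:,::-1])
E
```

```text
t: 17.15
eef_pos: [416.0, 184.0, 37.2]
orientation: [0.053, -3.14, -0.005]
ft_force: [0.5, 0.4, -1.8]
width: 23.1
finger_force: 59.6
t 17.2 p [416.3 184.   37.2] 
R [[-0.999, -0.033, -0.001], [-0.033, 0.999, 0.003], [0.001, 0.003, -1.0]] w 23.476750996806377 F [-0.   0.7 -2. ]
eef mag [-117.8    0.5   37.2]
24 12 [-152. -135. -122.] [-51.1 -27.1  53.4]
27 35 [-156. -131. -114.] [-27.6 -20.2 -10.4]
30 67 [-158. -131. -110.] [-26.7 -19.1  25.6]
52 18 [-114.  -98.  -87.] [-19.8 -11.   -2.9]
62 17 [-115. -104.  -87.] [-24.1 -11.3  11.6]
74 30 [-120. -108.  -87.] [-23.9 -10.9  22.3]
80 115 [-145. -112.  -88.] [-19.3   0.7  16.8]
```

View pics/c9.png

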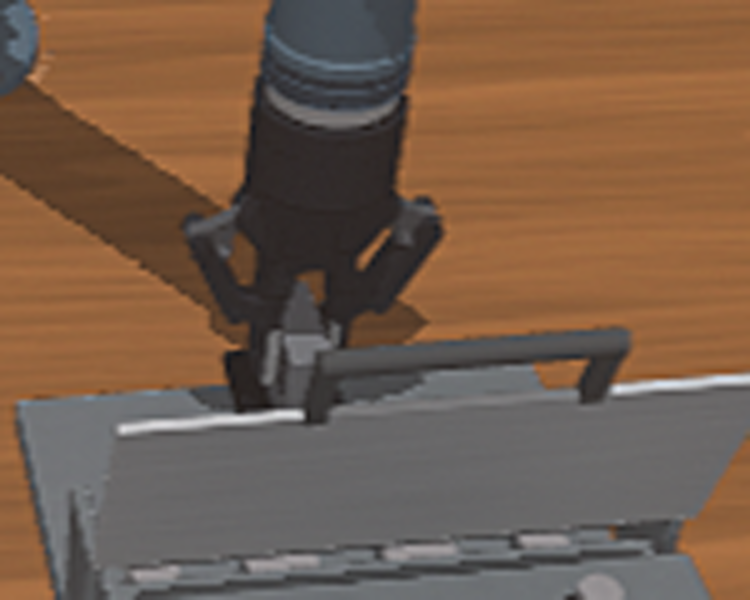

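```bash
python3 -m crank '[{"slide":[0,1,1],"delta_rot":[0,0,0],"gripper":15},{"slide":[-10,1,1],"delta_rot":[0,0,0],"gripper":15},{"slide":[-14,1,1],"delta_rot":[0,0,0],"gripper":15},{"slide":[-14,1,1],"delta_rot":[0,0,0],"gripper":15}]';python3 -m crank '[{"slide":[-4,0,0],"delta_rot":[0,0,0],"gripper":15},{"slide":[-7,0,0],"delta_rot":[0,0,0],"gripper":15},{"slide":[-7,0,0],"delta_rot":[0,0,0],"gripper":15}]'
```

```text
t: 17.7
eef_pos: [430.5, 185.9, 36.2]
orientation: [0.052, -3.14, -0.005]
ft_force: [-0.8, 0.5, -3.0]
width: 23.2
finger_force: 59.6
t: 18.08
eef_pos: [436.4, 185.3, 35.9]
orientation: [0.053, -3.139, -0.003]
ft_force: [-0.7, -1.6, -2.4]
width: 23.1
finger_force: 59.6
```

```bash
python3 -m crank '[{"slide":[-4,0,0],"delta_rot":[0,0,0],"gripper":15},{"slide":[-6,0,0],"delta_rot":[0,0,0],"gripper":15},{"slide":[-6,0,0],"delta_rot":[0,0,0],"gripper":15}]';python3 -m crank '[{"slide":[-4,0,0],"delta_rot":[0,0,0],"gripper":15},{"slide":[-8,0,0],"delta_rot":[0,0,0],"gripper":15},{"slide":[-8,0,0],"delta_rot":[0,0,0],"gripper":15}]'
```

```text
t: 18.45
eef_pos: [442.3, 185.7, 35.8]
orientation: [0.053, -3.139, -0.003]
ft_force: [-1.4, -2.1, -3.2]
width: 23.2
finger_force: 59.5
t: 18.82
eef_pos: [451.9, 186.3, 36.3]
orientation: [-0.053, 3.141, 0.005]
ft_force: [-1.7, -1.2, -3.6]
width: 23.3
finger_force: 59.5
```

```bash
python3 -m crank '[{"slide":[-4,0,0],"delta_rot":[0,0,0],"gripper":15},{"slide":[-10,0,0.5],"delta_rot":[0,0,0],"gripper":15},{"slide":[-14,0,0.5],"delta_rot":[0,0,0],"gripper":15},{"slide":[-14,0,0.5],"delta_rot":[0,0,0],"gripper":15}]';python3 -m crank '[{"slide":[-5,0,0],"delta_rot":[0,0,0],"gripper":15},{"slide":[-10,0,0],"delta_rot":[0,0,0],"gripper":15},{"slide":[-15,0,0],"delta_rot":[0,0,0],"gripper":15},{"slide":[-15,0,0],"delta_rot":[0,0,0],"gripper":15}]'
```

```text
t: 19.32
eef_pos: [466.0, 187.0, 35.8]
orientation: [-0.053, 3.141, 0.005]
ft_force: [1.2, -1.5, -4.1]
width: 23.2
finger_force: 59.4
t: 19.82
eef_pos: [480.8, 187.5, 35.7]
orientation: [-0.053, 3.141, 0.005]
ft_force: [-0.0, -1.9, -3.4]
width: 23.2
finger_force: 59.5
```

```bash
python3 -m crank '[{"slide":[-6,0,0],"delta_rot":[0,0,0],"gripper":15},{"slide":[-14,0,0],"delta_rot":[0,0,0],"gripper":15},{"slide":[-22,0,0],"delta_rot":[0,0,0],"gripper":15},{"slide":[-30,0,0],"delta_rot":[0,0,0],"gripper":15},{"slide":[-38,0,0],"delta_rot":[0,0,0],"gripper":15},{"slide":[-44,0,0],"delta_rot":[0,0,0],"gripper":15},{"slide":[-44,0,0],"delta_rot":[0,0,0],"gripper":15}]'; python3 -m crank '[{"slide":[-4,0,0],"delta_rot":[0,0,0],"gripper":15},{"slide":[-7,0,0],"delta_rot":[0,0,0],"gripper":15},{"slide":[-7,0,0],"delta_rot":[0,0,0],"gripper":15}]'
```

```text
t: 20.7
eef_pos: [525.1, 189.0, 35.7]
orientation: [-0.053, 3.14, 0.006]
ft_force: [0.9, -2.3, -3.4]
width: 23.3
finger_force: 59.6
t: 21.08
eef_pos: [530.7, 189.2, 35.5]
orientation: [0.054, -3.14, -0.004]
ft_force: [-1.5, -2.2, -2.4]
width: 23.3
finger_force: 59.6
```

```bash
python3 -m crank '[{"slide":[-3,0,0],"delta_rot":[0,0,0],"gripper":15},{"slide":[-3,0,0],"delta_rot":[0,0,0],"gripper":15}]'; python3 -m crank '[{"slide":[-3,0,0],"delta_rot":[0,0,0],"gripper":15},{"slide":[-3,0,0],"delta_rot":[0,0,0],"gripper":15}]';  python3 -m crank '[{"slide":[-3,0,0],"delta_rot":[0,0,0],"gripper":15},{"slide":[-3,0,0],"delta_rot":[0,0,0],"gripper":15}]'
```

```text
t: 21.32
eef_pos: [533.8, 189.3, 35.5]
orientation: [0.054, -3.14, -0.004]
ft_force: [-1.1, -1.9, -1.4]
width: 23.1
finger_force: 59.6
t: 21.58
eef_pos: [537.6, 190.3, 35.9]
orientation: [-0.053, 3.14, 0.007]
ft_force: [-0.1, -1.5, -2.1]
width: 23.5
finger_force: 59.6
t: 21.82
eef_pos: [538.6, 190.3, 35.6]
orientation: [0.054, -3.138, -0.005]
ft_force: [-4.0, -1.1, 0.7]
width: 23.5
finger_force: 60.1
```

```bash
python3 -m crank '[{"slide":[-3,0,0],"delta_rot":[0,0,0],"gripper":15},{"slide":[-3,0,0],"delta_rot":[0,0,0],"gripper":15}]'; python3 -m crank '[{"slide":[-3,0,0],"delta_rot":[0,0,0],"gripper":15},{"slide":[-3,0,0],"delta_rot":[0,0,0],"gripper":15}]'
```

```text
t: 22.08
eef_pos: [538.7, 190.2, 35.1]
orientation: [0.055, -3.133, -0.002]
ft_force: [-8.8, -1.0, 4.5]
width: 23.0
finger_force: 60.6
t: 22.32
eef_pos: [538.7, 190.3, 34.9]
orientation: [0.056, -3.128, 0.001]
ft_force: [-14.1, -1.1, 9.2]
width: 23.6
finger_force: 61.2
```

```bash
python3 -m crank '[{"slide":[5,0,0],"delta_rot":[0,0,0],"gripper":15},{"slide":[6,0,0],"delta_rot":[0,0,0],"gripper":42},{"slide":[6,0,0],"delta_rot":[0,0,0],"gripper":42},{"slide":[6,0,0],"delta_rot":[0,0,0],"gripper":42},{"slide":[6,0,-40],"delta_rot":[0,0,0],"gripper":42},{"slide":[6,0,-90],"delta_rot":[0,0,0],"gripper":42},{"slide":[20,-50,-110],"delta_rot":[0,0,0],"gripper":50},{"slide":[40,-100,-110],"delta_rot":[0,0,0],"gripper":55}]'; python3 -c "
from h import *
go([500,-60,150],150)"
```

```text
t: 23.32
eef_pos: [512.2, 88.4, 148.3]
orientation: [-0.056, 3.135, 0.006]
ft_force: [0.9, -1.7, -0.3]
width: 54.7
finger_force: 0.0
t 23.32 p [512.2  88.4 148.3] 
R [[-0.999, -0.036, 0.006], [-0.036, 0.999, 0.004], [-0.006, 0.004, -1.0]] w 54.66914656813488 F [ 0.9 -1.7 -0.3]
to [500 -60 150] slide [17.5, -147.8, -2.3] rot [0.005, 0.005, 0.56]
```

```bash
python3 -m crank '[{"slide":[-15,-50,0],"delta_rot":[0,0,0.12],"gripper":55},{"slide":[-25,-100,0],"delta_rot":[0,0,0.24],"gripper":55},{"slide":[-35,-150,0],"delta_rot":[0,0,0.36],"gripper":55},{"slide":[-50,-200,0],"delta_rot":[0,0,0.5],"gripper":55},{"slide":[-50,-200,0],"delta_rot":[0,0,0.6],"gripper":55},{"slide":[-50,-200,0],"delta_rot":[0,0,0.6],"gripper":55}]'; python3 - <<'E'
from h import *
p,d=snap("top","t8");W=cloud("top",d)
for nm,(u,v) in dict(A=(391,231),white=(339,241)).items():
    Q=W[v-35:v+35,u-35:u+35].reshape(-1,3);Q=Q[(Q[:,2]>52)&(Q[:,2]<68)];print(nm,len(Q),rect(Q))
f=(W.reshape(-1,3)-O)@Rm; f=f[(np.abs(f[:,1])<40)&(f[:,2]>72)&(f[:,2]<90)&(np.abs(f[:,0])<60)];print("seated case",len(f),rect(f))
cv2.imwrite("pics/c10.png",cv2.resize(p[235:325,190:310],(800,600),interpolation=2)[:,:,::-1])
E
```

```text
t: 24.08
eef_pos: [566.6, -110.8, 144.9]
orientation: [-0.877, -3.016, -0.004]
ft_force: [-0.4, 1.0, -0.6]
width: 55.3
finger_force: 0.0
A 98 ((635.123046875, -223.45545959472656), (24.100008010864258, 43.23801803588867), 41.90761184692383)
white 193 ((605.8693237304688, -59.48284149169922), (67.48613739013672, 25.170042037963867), 41.44937515258789)
seated case 213 ((10.666152954101562, 13.670722961425781), (52.635581970214844, 79.29013061523438), 84.75687408447266)
```

View pics/c10.png

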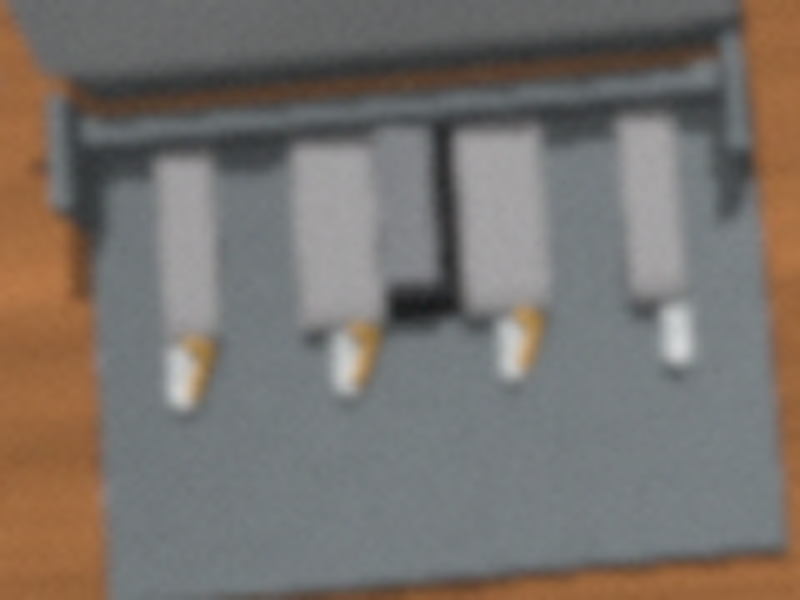

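```bash
python3 -c "
from h import *
go([625.8,-214.3,90],135.6)"
```

```text
t 24.12 p [ 566.4 -109.6  144.9] 
R [[-0.845, 0.534, -0.0], [0.534, 0.845, 0.003], [0.002, 0.002, -1.0]] w 55.09553673608727 F [-0.2  0.1  0.2]
to [ 625.8 -214.3   90. ] slide [-106.3, -56.9, 54.5] rot [0.002, -0.002, 0.211]
```

```bash
python3 -m crank '[{"slide":[-45,-24,10],"delta_rot":[0,0,0.1],"gripper":55},{"slide":[-90,-48,25],"delta_rot":[0,0,0.211],"gripper":55},{"slide":[-106,-57,54],"delta_rot":[0.002,-0.002,0.211],"gripper":55},{"slide":[-106,-57,54],"delta_rot":[0.002,-0.002,0.211],"gripper":50},{"slide":[-106,-57,54],"delta_rot":[0.002,-0.002,0.211],"gripper":50}]'; python3 -c "
from h import *
go([625.8,-214.3,11],135.6)"
```

```text
t: 24.75
eef_pos: [625.3, -212.2, 90.9]
orientation: [-1.184, -2.909, -0.002]
ft_force: [0.5, 0.8, 0.0]
width: 50.2
finger_force: 0.0
t 24.75 p [ 625.3 -212.2   90.9] 
R [[-0.716, 0.698, -0.0], [0.698, 0.716, 0.002], [0.001, 0.001, -1.0]] w 50.22352943941044 F [0.5 0.8 0. ]
to [ 625.8 -214.3   11. ] slide [-1.9, -1.2, 79.9] rot [0.001, -0.001, 0.002]
```

```bash
python3 -m crank '[{"slide":[-2,-1,30],"delta_rot":[0,0,0],"gripper":50},{"slide":[-2,-1,60],"delta_rot":[0,0,0],"gripper":50},{"slide":[-2,-1,77],"delta_rot":[0,0,0],"gripper":50},{"slide":[-2,-1,77],"delta_rot":[0,0,0],"gripper":50},{"slide":[-2,-1,77],"delta_rot":[0,0,0],"gripper":15},{"slide":[-2,-1,77],"delta_rot":[0,0,0],"gripper":15},{"slide":[-2,-1,77],"delta_rot":[0,0,0],"gripper":15},{"slide":[-2,-1,77],"delta_rot":[0,0,0],"gripper":15}]';python3 -m crank '[{"slide":[0,0,-15],"delta_rot":[0,0,0],"gripper":15},{"slide":[0,0,-40],"delta_rot":[0,0,0],"gripper":15},{"slide":[0,0,-85],"delta_rot":[0,0,0],"gripper":15},{"slide":[0,0,-85],"delta_rot":[0,0,0],"gripper":15}]'; python3 -c "
from h import *
go(mag(-122,-68.5,80),181.8)"
```

```text
t: 25.75
eef_pos: [627.2, -216.8, 15.2]
orientation: [1.188, 2.906, 0.0]
ft_force: [0.2, 0.3, 6.1]
width: 23.0
finger_force: 59.6
t: 26.25
eef_pos: [628.6, -218.0, 102.7]
orientation: [1.188, 2.901, -0.0]
ft_force: [2.0, -0.1, -3.0]
width: 23.3
finger_force: 59.4
t 26.25 p [ 628.6 -218.   102.7] 
R [[-0.713, 0.701, 0.007], [0.701, 0.713, -0.003], [-0.007, 0.003, -1.0]] w 23.27322766183764 F [ 2.  -0.1 -3. ]
to [414.2 114.9  80. ] slide [386.5, 86.9, 20.3] rot [-0.0, 0.007, -0.809]
```

```bash
python3 -m crank '[{"slide":[45,10,0],"delta_rot":[0,0,-0.1],"gripper":15},{"slide":[93,21,0],"delta_rot":[0,0,-0.2],"gripper":15},{"slide":[141,32,0],"delta_rot":[0,0,-0.3],"gripper":15},{"slide":[190,43,0],"delta_rot":[0,0,-0.4],"gripper":15},{"slide":[239,54,0],"delta_rot":[0,0,-0.5],"gripper":15},{"slide":[288,65,0],"delta_rot":[0,0.004,-0.6],"gripper":15},{"slide":[338,76,0],"delta_rot":[0,0.007,-0.7],"gripper":15},{"slide":[387,87,0],"delta_rot":[0,0.007,-0.809],"gripper":15}]';python3 -m crank '[{"slide":[0,0,0],"delta_rot":[0,0,0],"gripper":15},{"slide":[0,0,0],"delta_rot":[0,0,0],"gripper":15},{"slide":[0,0,0],"delta_rot":[0,0,0],"gripper":15}]'; python3 -c "
from h import *
go(mag(-122,-68.5,41),181.8)
cart('s9',84,-70)"
```

```text
t: 27.25
eef_pos: [408.0, 116.6, 97.4]
orientation: [0.055, -3.131, -0.002]
ft_force: [0.2, 1.0, -3.2]
width: 23.4
finger_force: 59.5
t: 27.62
eef_pos: [410.8, 114.8, 98.1]
orientation: [0.046, -3.133, -0.003]
ft_force: [-0.0, -1.0, -3.5]
width: 23.2
finger_force: 59.6
t 27.62 p [410.8 114.8  98.1] 
R [[-1.0, -0.029, -0.008], [-0.029, 1.0, 0.002], [0.008, 0.002, -1.0]] w 23.183087161239463 F [-0.  -1.  -3.5]
to [414.2 114.9  41. ] slide [-3.8, -0.2, 57.0] rot [0.002, -0.008, -0.002]
t 27.68 p [411.  114.9  98.2] 
R [[-1.0, -0.029, -0.008], [-0.029, 1.0, 0.002], [0.008, 0.002, -1.0]] w 23.131930919592282 F [-0.1 -0.6 -4. ]
eef mag [-125.2  -68.4   98.2]
86 71 [-159.  -94.  -87.] [-96.2 -81.9 -42.3]
89 185 [-164. -104.  -86.] [-95.6 -80.8 -41.9]
92 189 [-159. -109.  -88.] [-95.2 -81.1 -42.1]
114 27 [-121.  -97.  -93.] [-84.9 -69.9 -53.3]
124 48 [-123. -111.  -93.] [-92.9 -73.9 -46.2]
136 59 [-152. -115.  -93.] [-92.7 -71.3 -45.1]
142 134 [-152. -119.  -95.] [-87.  -66.6 -53.2]
```

```bash
python3 -m crank '[{"slide":[0,-0.7,25],"delta_rot":[0.002,-0.008,0],"gripper":15},{"slide":[0,-0.7,50],"delta_rot":[0.002,-0.008,0],"gripper":15},{"slide":[0,-0.7,60],"delta_rot":[0.002,-0.008,0],"gripper":15},{"slide":[0,-0.7,60],"delta_rot":[0.002,-0.008,0],"gripper":15}]';python3 -m crank '[{"slide":[0,0,1],"delta_rot":[0,0,0],"gripper":15},{"slide":[0,0,1],"delta_rot":[0,0,0],"gripper":15}]';python3 -m crank '[{"slide":[0,0,1],"delta_rot":[0,0,0],"gripper":15},{"slide":[0,0,1],"delta_rot":[0,0,0],"gripper":15}]'
```

```text
t: 28.18
eef_pos: [409.9, 115.3, 38.0]
orientation: [0.049, -3.14, -0.001]
ft_force: [0.1, 0.4, -3.3]
width: 23.0
finger_force: 59.4
t: 28.42
eef_pos: [411.0, 115.9, 38.2]
orientation: [-0.05, 3.139, 0.001]
ft_force: [-0.0, -0.2, -4.5]
width: 23.2
finger_force: 59.4
t: 28.68
eef_pos: [410.3, 115.7, 36.7]
orientation: [-0.051, 3.14, 0.001]
ft_force: [-0.9, -0.4, -3.1]
width: 23.1
finger_force: 59.4
```

```bash
python3 -m crank '[{"slide":[0,-0.8,1],"delta_rot":[0,0,0],"gripper":15},{"slide":[-10,-0.8,1],"delta_rot":[0,0,0],"gripper":15},{"slide":[-18,-0.8,1],"delta_rot":[0,0,0],"gripper":15},{"slide":[-18,-0.8,1],"delta_rot":[0,0,0],"gripper":15}]';python3 -m crank '[{"slide":[-4,0,0],"delta_rot":[0,0,0],"gripper":15},{"slide":[-8,0,0],"delta_rot":[0,0,0],"gripper":15},{"slide":[-8,0,0],"delta_rot":[0,0,0],"gripper":15}]'
```

```text
t: 29.18
eef_pos: [427.6, 116.4, 35.9]
orientation: [-0.054, 3.141, 0.001]
ft_force: [1.0, -0.2, -3.8]
width: 23.7
finger_force: 59.6
t: 29.55
eef_pos: [437.0, 115.6, 35.4]
orientation: [-0.049, 3.14, 0.002]
ft_force: [-0.4, 0.0, -3.5]
width: 23.3
finger_force: 59.6
```

```bash
python3 -m crank '[{"slide":[-4,0,0],"delta_rot":[0,0,0],"gripper":15},{"slide":[-8,0,0],"delta_rot":[0,0,0],"gripper":15},{"slide":[-8,0,0],"delta_rot":[0,0,0],"gripper":15}]';python3 -m crank '[{"slide":[-4,0,0],"delta_rot":[0,0,0],"gripper":15},{"slide":[-8,0,0],"delta_rot":[0,0,0],"gripper":15},{"slide":[-12,0,0],"delta_rot":[0,0,0],"gripper":15},{"slide":[-12,0,0],"delta_rot":[0,0,0],"gripper":15}]'
```

```text
t: 29.92
eef_pos: [438.6, 115.6, 35.5]
orientation: [0.052, -3.131, 0.007]
ft_force: [-12.3, -1.9, 16.7]
width: 23.2
finger_force: 62.1
t: 30.42
eef_pos: [447.9, 115.5, 35.6]
orientation: [0.053, -3.126, 0.011]
ft_force: [-18.6, -3.0, 25.3]
width: 23.3
finger_force: 63.2
```

```bash
python3 -m crank '[{"slide":[12,0,0],"delta_rot":[0,0,0],"gripper":15},{"slide":[24,0,-2],"delta_rot":[0,0,0],"gripper":15},{"slide":[30,0,-4],"delta_rot":[0,0,0],"gripper":15},{"slide":[30,0,-4],"delta_rot":[0,0,0],"gripper":15}]'; python3 -c "
from h import *
cart('s10',24,-70)
cart('s11',24,-70)"
```

```text
t: 30.92
eef_pos: [426.0, 115.5, 39.6]
orientation: [-0.051, 3.14, 0.001]
ft_force: [-0.5, -0.0, -3.8]
width: 23.5
finger_force: 59.6
t 30.98 p [426.6 115.6  39.7] 
R [[-0.999, -0.032, 0.002], [-0.032, 0.999, 0.001], [-0.002, 0.001, -1.0]] w 22.970886081100325 F [-0.2 -0.3 -3.1]
eef mag [-109.6  -68.2   39.7]
26 8 [-137. -126. -107.] [-111.3  -95.4  -46.8]
29 26 [-152. -124. -110.] [-95.9 -87.6 -44.5]
32 67 [-151. -123. -106.] [-95.9 -88.2 -41.3]
54 16 [-107.  -88.  -81.] [-85.5 -78.7 -47.4]
64 34 [-109.  -99.  -79.] [-92.1 -74.1 -43. ]
76 40 [-116.  -98.  -78.] [-92.7 -76.  -44.1]
82 135 [-138. -103.  -80.] [-84.5 -66.4 -50.8]
t 31.02 p [426.9 115.6  39.7] 
R [[-0.999, -0.032, 0.002], [-0.032, 0.999, 0.001], [-0.002, 0.001, -1.0]] w 23.027242563039323 F [-0.1 -0.7 -3.9]
eef mag [-109.3  -68.2   39.7]
26 4 [-157. -132. -119.] [-95.9 -95.1 -84.7]
29 32 [-147. -123. -106.] [-96.8 -88.8 -42.1]
32 70 [-146. -122. -105.] [-95.9 -88.2 -41.8]
54 10 [-106.  -94.  -81.] [-82.3 -79.6 -51.5]
64 35 [-106.  -86.  -78.] [-90.3 -73.5 -43.1]
76 42 [-112.  -95.  -76.] [-92.  -72.  -46.8]
82 145 [-139. -102.  -78.] [-89.3 -66.9 -52.7]
```

```bash
python3 -m crank '[{"slide":[0,-1.4,2.5],"delta_rot":[0,0,0],"gripper":15},{"slide":[-6,-1.4,2.5],"delta_rot":[0,0,0],"gripper":15},{"slide":[-10,-1.4,2.5],"delta_rot":[0,0,0],"gripper":15},{"slide":[-10,-1.4,2.5],"delta_rot":[0,0,0],"gripper":15}]';python3 -m crank '[{"slide":[-4,0,0],"delta_rot":[0,0,0],"gripper":15},{"slide":[-6,0,0],"delta_rot":[0,0,0],"gripper":15},{"slide":[-6,0,0],"delta_rot":[0,0,0],"gripper":15}]'
```

```text
t: 31.52
eef_pos: [437.1, 114.6, 37.1]
orientation: [-0.05, 3.14, 0.002]
ft_force: [0.3, -1.0, -3.1]
width: 22.8
finger_force: 59.6
t: 31.9
eef_pos: [442.1, 114.2, 36.8]
orientation: [-0.05, 3.141, 0.0]
ft_force: [-0.2, -0.5, -3.6]
width: 23.1
finger_force: 59.7
```

```bash
python3 -m crank '[{"slide":[-4,0,0],"delta_rot":[0,0,0],"gripper":15},{"slide":[-8,0,0],"delta_rot":[0,0,0],"gripper":15},{"slide":[-8,0,0],"delta_rot":[0,0,0],"gripper":15}]';python3 -m crank '[{"slide":[-4,0,0],"delta_rot":[0,0,0],"gripper":15},{"slide":[-8,0,0.5],"delta_rot":[0,0,0],"gripper":15},{"slide":[-12,0,0.5],"delta_rot":[0,0,0],"gripper":15},{"slide":[-12,0,0.5],"delta_rot":[0,0,0],"gripper":15}]'
```

```text
t: 32.28
eef_pos: [450.0, 114.4, 36.7]
orientation: [0.05, -3.141, -0.0]
ft_force: [-1.6, -0.6, -4.0]
width: 23.2
finger_force: 59.5
t: 32.78
eef_pos: [463.8, 115.2, 36.8]
orientation: [-0.049, 3.138, 0.002]
ft_force: [0.8, -2.3, -4.2]
width: 23.3
finger_force: 59.5
```

```bash
python3 -m crank '[{"slide":[-6,0,0.5],"delta_rot":[0,0,0],"gripper":15},{"slide":[-14,0,0.5],"delta_rot":[0,0,0],"gripper":15},{"slide":[-22,0,0.5],"delta_rot":[0,0,0],"gripper":15},{"slide":[-22,0,0.5],"delta_rot":[0,0,0],"gripper":15}]';python3 -m crank '[{"slide":[-6,0,0],"delta_rot":[0,0,0],"gripper":15},{"slide":[-14,0,0],"delta_rot":[0,0,0],"gripper":15},{"slide":[-22,0,0],"delta_rot":[0,0,0],"gripper":15},{"slide":[-30,0,0],"delta_rot":[0,0,0],"gripper":15},{"slide":[-36,0,0],"delta_rot":[0,0,0],"gripper":15},{"slide":[-36,0,0],"delta_rot":[0,0,0],"gripper":15}]'
```

```text
t: 33.28
eef_pos: [486.2, 116.1, 36.3]
orientation: [-0.05, 3.138, 0.003]
ft_force: [1.0, -1.9, -4.5]
width: 23.2
finger_force: 59.5
t: 34.02
eef_pos: [521.7, 117.3, 36.3]
orientation: [-0.05, 3.138, 0.002]
ft_force: [0.9, -0.8, -3.3]
width: 23.2
finger_force: 59.5
```

```bash
python3 -m crank '[{"slide":[-6,0,0],"delta_rot":[0,0,0],"gripper":15},{"slide":[-12,0,0],"delta_rot":[0,0,0],"gripper":15},{"slide":[-12,0,0],"delta_rot":[0,0,0],"gripper":15}]';python3 -m crank '[{"slide":[-4,0,0],"delta_rot":[0,0,0],"gripper":15},{"slide":[-4,0,0],"delta_rot":[0,0,0],"gripper":15}]';python3 -m crank '[{"slide":[-4,0,0],"delta_rot":[0,0,0],"gripper":15},{"slide":[-4,0,0],"delta_rot":[0,0,0],"gripper":15}]';python3 -m crank '[{"slide":[-4,0,0],"delta_rot":[0,0,0],"gripper":15},{"slide":[-4,0,0],"delta_rot":[0,0,0],"gripper":15}]'
```

```text
t: 34.4
eef_pos: [533.2, 117.6, 36.2]
orientation: [-0.05, 3.139, 0.002]
ft_force: [0.4, -2.6, -3.5]
width: 23.2
finger_force: 59.5
t: 34.65
eef_pos: [536.4, 117.7, 36.1]
orientation: [-0.05, 3.14, 0.001]
ft_force: [-0.8, -2.3, -2.5]
width: 23.5
finger_force: 59.6
t: 34.9
eef_pos: [540.6, 118.8, 36.3]
orientation: [-0.05, 3.14, 0.004]
ft_force: [-0.0, -0.4, -3.3]
width: 23.2
finger_force: 59.6
t: 35.15
eef_pos: [540.8, 118.7, 35.6]
orientation: [0.053, -3.136, -0.0]
ft_force: [-6.1, -0.4, 0.5]
width: 23.6
finger_force: 60.1
```

```bash
python3 -m crank '[{"slide":[-5,0,0],"delta_rot":[0,0,0],"gripper":15},{"slide":[-5,0,0],"delta_rot":[0,0,0],"gripper":15}]'; python3 -m crank '[{"slide":[8,0,0],"delta_rot":[0,0,0],"gripper":15},{"slide":[8,0,0],"delta_rot":[0,0,0],"gripper":40},{"slide":[8,0,0],"delta_rot":[0,0,0],"gripper":40},{"slide":[8,0,0],"delta_rot":[0,0,0],"gripper":40},{"slide":[8,0,-40],"delta_rot":[0,0,0],"gripper":40},{"slide":[8,0,-95],"delta_rot":[0,0,0],"gripper":40},{"slide":[20,-60,-130],"delta_rot":[0,0,0],"gripper":30},{"slide":[40,-120,-180],"delta_rot":[0,0,0],"gripper":30}]';  python3 -m crank '[{"slide":[0,-40,-50],"delta_rot":[0,0,0],"gripper":30},{"slide":[0,-40,-50],"delta_rot":[0,0,0],"gripper":30}]'; python3 - <<'E'
from h import *
p,d=snap("top","t9")
cv2.imwrite("pics/c11.png",cv2.resize(p[235:325,190:310],(800,600),interpolation=2)[:,:,::-1])
go([638,191,285],91.8)
E
```

```text
t: 35.4
eef_pos: [541.0, 118.7, 35.8]
orientation: [0.054, -3.126, 0.006]
ft_force: [-16.0, -3.0, 11.3]
width: 23.2
finger_force: 61.7
t: 36.4
eef_pos: [519.1, 15.3, 201.6]
orientation: [-0.052, 3.139, 0.001]
ft_force: [0.5, -1.6, 0.6]
width: 30.0
finger_force: 0.0
t: 36.65
eef_pos: [523.5, -28.3, 254.6]
orientation: [-0.037, 3.131, -0.004]
ft_force: [0.3, 0.7, -0.8]
width: 29.6
finger_force: 0.0
t 36.7 p [521.8 -25.8 252.5] 
R [[-1.0, -0.027, 0.006], [-0.027, 1.0, -0.001], [-0.006, -0.001, -1.0]] w 29.800075034552062 F [-0.  -0.6  0.3]
to [638 191 285] slide [-122.2, 213.5, -31.9] rot [0.004, 0.005, 1.567]
```

View pics/c11.png

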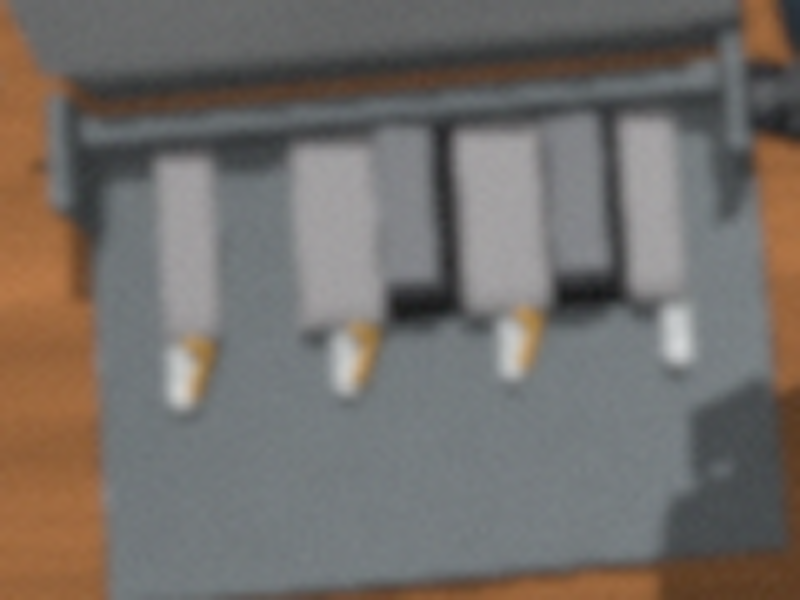

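```bash
python3 -m crank '[{"slide":[0,0,-32],"delta_rot":[0,0,0.18],"gripper":30},{"slide":[-20,30,-40],"delta_rot":[0,0,0.36],"gripper":30},{"slide":[-40,65,-40],"delta_rot":[0,0,0.54],"gripper":30},{"slide":[-60,100,-40],"delta_rot":[0,0,0.72],"gripper":30},{"slide":[-80,140,-40],"delta_rot":[0,0,0.9],"gripper":30},{"slide":[-100,180,-40],"delta_rot":[0,0,1.08],"gripper":30},{"slide":[-122,213,-40],"delta_rot":[0,0,1.26],"gripper":30},{"slide":[-122,213,-40],"delta_rot":[0,0,1.44],"gripper":30}]'; python3 -c "
from h import *
go([641,191.6,285],91.8)"
```

```text
t: 37.7
eef_pos: [632.8, 200.9, 287.7]
orientation: [-2.025, -2.395, -0.002]
ft_force: [-0.3, -0.6, 0.3]
width: 30.0
finger_force: 0.0
t 37.7 p [632.8 200.9 287.7] 
R [[-0.166, 0.986, -0.004], [0.986, 0.166, 0.005], [0.005, -0.003, -1.0]] w 29.985444737966308 F [-0.3 -0.6  0.3]
to [641.  191.6 285. ] slide [-10.6, 6.6, 2.6] rot [-0.003, -0.005, 0.136]
```

```bash
python3 -m crank '[{"slide":[-10,7,0],"delta_rot":[-0.003,-0.005,0.136],"gripper":34},{"slide":[-10,7,0],"delta_rot":[-0.003,-0.005,0.136],"gripper":34},{"slide":[-10,7,0],"delta_rot":[-0.003,-0.005,0.136],"gripper":34}]'; python3 -c "
from h import *
go([643,191.6,208],91.8)
W=cloud('scene',snap('scene','s12')[1])
Q=(W.reshape(-1,3)-O)@Rm;Q=Q[(np.abs(Q[:,1])<62)&(Q[:,0]>70)&(Q[:,0]<160)&(Q[:,2]>225)&(Q[:,2]<262)&(np.abs(Q[:,1])>20)]
print(len(Q),np.percentile(Q,[5,50,95],axis=0).round(0))
print((np.array([643,191.6,208])-O)@Rm)"
```

```text
t: 38.08
eef_pos: [642.3, 186.0, 289.2]
orientation: [2.184, 2.253, -0.002]
ft_force: [0.5, -0.1, -0.3]
width: 34.4
finger_force: 0.0
t 38.08 p [642.3 186.  289.2] 
R [[-0.031, 1.0, 0.002], [1.0, 0.031, -0.004], [-0.004, 0.002, -1.0]] w 34.3714348896841 F [ 0.5 -0.1 -0.3]
to [643.  191.6 208. ] slide [5.9, 0.7, 81.2] rot [0.002, 0.004, -0.001]
273 [[106. -60. 231.]
 [112. -22. 250.]
 [116.  60. 254.]]
[109.08442242   0.97405613 208.        ]
```

```bash
python3 -m crank '[{"slide":[4,2,30],"delta_rot":[0,0,0],"gripper":34},{"slide":[4,2,55],"delta_rot":[0,0,0],"gripper":34},{"slide":[4,2,70],"delta_rot":[0,0,0],"gripper":34},{"slide":[4,2,79],"delta_rot":[0,0,0],"gripper":34},{"slide":[4,2,79],"delta_rot":[0,0,0],"gripper":34}]'; python3 -m crank '[{"slide":[0,0,0],"delta_rot":[0,0,0],"gripper":5},{"slide":[0,0,0],"delta_rot":[0,0,0],"gripper":5},{"slide":[0,0,0],"delta_rot":[0,0,0],"gripper":5},{"slide":[0,0,0],"delta_rot":[0,0,0],"gripper":5}]'; python3 -c "
from h import *
st()"
```

```text
t: 38.75
eef_pos: [645.4, 188.2, 211.0]
orientation: [2.187, 2.248, -0.001]
ft_force: [0.1, -0.4, 1.1]
width: 33.9
finger_force: 0.0
t: 39.25
eef_pos: [643.4, 188.6, 212.6]
orientation: [2.187, 2.25, -0.006]
ft_force: [-6.2, -1.2, 2.4]
width: 10.1
finger_force: 58.4
t 39.25 p [643.4 188.6 212.6] 
R [[-0.028, 1.0, 0.0], [1.0, 0.028, -0.005], [-0.005, 0.0, -1.0]] w 10.06786342340116 F [-6.2 -1.2  2.4]
```

```bash
python3 -m crank '[{"slide":[0,-9,-2.5],"delta_rot":[0,0,0],"gripper":5},{"slide":[0,-19,-5],"delta_rot":[0,0,0],"gripper":5},{"slide":[0,-41,-7],"delta_rot":[0,0,0],"gripper":5},{"slide":[0,-64,-6],"delta_rot":[0,0,0],"gripper":5},{"slide":[0,-87,-1.5],"delta_rot":[0,0,0],"gripper":5},{"slide":[0,-108,6],"delta_rot":[0,0,0],"gripper":5},{"slide":[0,-128,17],"delta_rot":[0,0,0],"gripper":5},{"slide":[0,-146,31],"delta_rot":[0,0,0],"gripper":5}]'; python3 -c "
from h import *
st()"
```

```text
t: 40.25
eef_pos: [500.1, 183.7, 182.5]
orientation: [2.184, 2.244, 0.002]
ft_force: [1.3, -1.6, -0.1]
width: 10.0
finger_force: 65.1
t 40.25 p [500.1 183.7 182.5] 
R [[-0.027, 1.0, 0.008], [1.0, 0.027, -0.006], [-0.006, 0.008, -1.0]] w 9.981423993964482 F [ 1.3 -1.6 -0.1]
```

```bash
python3 -m crank '[{"slide":[0,-16,16],"delta_rot":[0,0,0],"gripper":5},{"slide":[0,-29,35],"delta_rot":[0,0,0],"gripper":5},{"slide":[0,-40,55],"delta_rot":[0,0,0],"gripper":5},{"slide":[0,-47,77],"delta_rot":[0,0,0],"gripper":5},{"slide":[0,-50,92],"delta_rot":[0,0,0],"gripper":5},{"slide":[0,-52,102],"delta_rot":[0,0,0],"gripper":5},{"slide":[0,-52,110],"delta_rot":[0,0,0],"gripper":5},{"slide":[0,-52,110],"delta_rot":[0,0,0],"gripper":5}]'; python3 -c "
from h import *
st()"
```

```text
t: 41.25
eef_pos: [446.0, 182.0, 68.5]
orientation: [2.188, 2.249, -0.007]
ft_force: [-6.2, -1.6, 2.3]
width: 9.6
finger_force: 71.8
t 41.25 p [446.  182.   68.5] 
R [[-0.028, 1.0, -0.0], [1.0, 0.028, -0.006], [-0.006, -0.0, -1.0]] w 9.589569236180823 F [-6.2 -1.6  2.3]
```

```bash
python3 -m crank '[{"slide":[0,0,3],"delta_rot":[0,0,0],"gripper":5},{"slide":[0,0,3],"delta_rot":[0,0,0],"gripper":5}]'; python3 -m crank '[{"slide":[0,0,-2],"delta_rot":[0,0,0],"gripper":28},{"slide":[0,1,-2],"delta_rot":[0,0,0],"gripper":28},{"slide":[0,1,-2],"delta_rot":[0,0,0],"gripper":28},{"slide":[0,1,-25],"delta_rot":[0,0,0],"gripper":28},{"slide":[0,1,-60],"delta_rot":[0,0,0],"gripper":28},{"slide":[0,1,-110],"delta_rot":[0,0,0],"gripper":28},{"slide":[-60,1,-130],"delta_rot":[0,0,0],"gripper":28},{"slide":[-120,1,-130],"delta_rot":[0,0,0],"gripper":28}]'; python3 -m crank '[{"slide":[-60,0,0],"delta_rot":[0,0,0],"gripper":28},{"slide":[-120,0,0],"delta_rot":[0,0,0],"gripper":28},{"slide":[-120,0,0],"delta_rot":[0,0,0],"gripper":28}]'; python3 - <<'E'
from h import *
p,d=snap("top","t10");W=cloud("top",d)
Q=(W.reshape(-1,3)-O)@Rm
for x in(-50,-20,0,20,40,60):
    S=Q[(np.abs(Q[:,0]-x)<5)&(np.abs(Q[:,1])<130)];print(x,np.nanmedian(S[:,2]).round(1))
q,e=snap("scene","s13")
cv2.imwrite("pics/c12.png",np.hstack([cv2.resize(p[90:370],(400,175),interpolation=3),cv2.resize(q[100:310],(400,175),interpolation=3)])[:,:,::-1])
E
```

```text
t: 41.5
eef_pos: [445.8, 181.9, 65.4]
orientation: [2.189, 2.249, -0.007]
ft_force: [-5.6, -0.1, -1.0]
width: 10.2
finger_force: 72.7
t: 42.5
eef_pos: [454.7, 62.9, 200.2]
orientation: [2.18, 2.246, 0.009]
ft_force: [0.7, -0.4, -0.6]
width: 27.5
finger_force: 0.0
t: 42.88
eef_pos: [455.2, -63.4, 197.7]
orientation: [2.199, 2.233, -0.001]
ft_force: [0.3, 1.6, -0.5]
width: 27.9
finger_force: 0.0
-50 40.1
-20 107.9
0 107.7
20 107.9
40 108.1
60 107.0
```

View pics/c12.png

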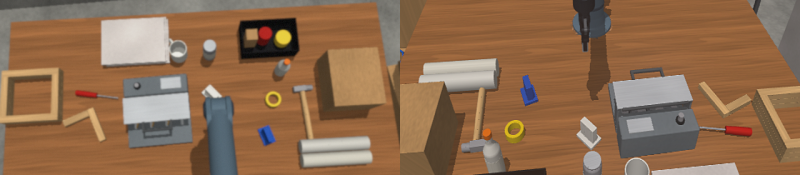

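The hood plate reads level at 107.9 mm, the same as at the start. No dark cartridge is left on the bench, and the other things look where they were.

```bash
python3 -c "
from rig import env
print(env.job_done())"
```

```text
the job is handed in; nothing more can be done
None
```

The job is handed in: I found two cartridges on the bench and slid both fully home (lanes 0 and 1, catches sprung out behind them). The hood went fully open first and is shut again, and nothing else on the bench was touched.

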